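# Hang the dip sampler to drain over a catch cup

## Task

Set the dip sampler up to drain on the little stand. First steady the stand's swinging hook with a touch and let go, so that it hangs still; then stand the squat steel cup upright on the stand's foot plate, centred right under the hook; then take the sampler out of its rest block and hang it by its ring on the hook, so that it hangs quietly over the cup. Leave the other things on the table where they are.

Things in the scene. Friction and masses are not known exactly. Their poses are not given: they have to be found in the camera images.
- stand: Drain stand, fixed (place and yaw vary). Origin on the table straight below the resting hook's seat; z up, x from the hook's open side to the post (robot on the -x side). Grey foot plate 8 mm thick, x -65 to +150 mm, y +-65 mm. Post 12 mm thick at x +125 mm, 423 mm high; a level 10 mm bar at height 412 mm runs from it to x +18 mm and carries the hook's pivot (x +16 mm, height 400 mm).
- under_hook (a point): Point on top of the stand's foot plate (height 8 mm) straight under the seat of the resting hook: where the cup's centre belongs.
- hook (a joint): Swing angle (rad) of the pendant hook about the stand's x axis through the pivot; 0 = straight down, positive = lower end towards the stand's +y. Swings freely, about 1.6 times a second, from 0.28 to 0.42 rad, and does not settle by itself. 80 g, bent from 6 mm round steel.
- hook_seat (a point): Top of the hook's level bar, where a hung ring rests: 123 mm below the pivot, at height 277 mm at rest; moves with the hook. The hook is a J open upwards in the stand's x-z plane: shank at stand x +16 mm, level bar 10 mm long (x -5 to +5 mm), then an upturned tip on the -x side.
- hook_tip (a point): Highest point of the hook's upturned tip, 23 mm above the seat, 19 mm from it towards the stand's -x; moves with the hook.
- rest: White plastic rest block 60 x 60 mm, 40 mm high, fixed (its place varies; it and the cup swap sides). Origin centre of its underside. A round upright socket 24 mm wide and 32 mm deep in its top holds the sampler's foot.
- sampler: Sampler, 77 to 143 g, upright in the rest block at the start. Origin at the centre of its foot's underside (8 mm above the table in the rest), z up its axis. Steel foot 20 mm wide to z 45 mm; black grip sleeve 16 mm wide, z 45 to 79 mm; 6 mm rod; ring of 5 mm steel wire in the y-z plane, centre z 185 mm, inner width 44 mm, outer 54 mm (its hole along x, at the start within 0.25 rad of world x).
- sleeve (a point): Middle of the sampler's black grip sleeve, on its axis at z 62 mm.
- ring_top (a point): Inside top of the sampler's ring (z 207 mm): lies on hook_seat when hung.
- cup: Squat open steel cup, 56 mm outer diameter, 45 mm high, wall 3 mm, 120 g, upright on the table at the start. Origin centre of its underside.
- bottle1: Bystander: green bottle with black cap, 46 mm in diameter, 105 mm high, origin under its centre.
- bottle2: Bystander: a second such green bottle.
- vial: Bystander: small amber vial with black cap, 22 mm in diameter, 50 mm high, origin under its centre.
- beaker: Bystander: glass beaker, 66 mm in diameter, 85 mm high, origin under its centre.
- cylinder: Bystander: slim glass measuring cylinder, 183 mm high, foot 60 mm wide, origin under its centre.

How it is judged:
By the outcome, as a careful person would: the job done as asked, in the order asked, and still so for the second after the job is handed in, with the robot touching nothing.
It also fails if it takes over 72 s, if anything falls off the work surface, if the arm or the gripper's body presses on something with over 40 N, if the wrist force passes 120 N, or if a joint passes its speed limit or range.

## Robot

A 7-joint arm with a two-finger parallel gripper is mounted at the origin on the work surface. World frame = base frame: x ahead of the robot, y to its left, z up, the work surface at z = 0. Lengths are in mm, angles in rad, forces in N, time in s.
With the tool pointing down it reaches from about 400 to 875 mm from the base axis. Payload 4.4 kg.
Tool frame: the origin (TCP) lies at the very end of the fingers, on their centre line; the grasp point (between the pads) lies 19 mm behind it; z points along the fingers, y is the line along which they close (so a half turn about z gives the same grasp; the last joint's range is limited). The gripper opens to 85 mm and grips with 20 to 120 N. Pads are 22 mm wide; open, the fingers measure 114 mm over their backs; the gripper's body (76 mm by 85 mm) begins 54 mm behind the grasp point. The pads swing forward as they close: fully open they stand 13 mm farther back than shut.
Start: joints at [1.072, 0.628, 0.038, 1.517, -0.027, 0.996, -0.02], TCP at [272.649, -590.069, 199.213] pointing down, gripper open.
Joint ranges: [-3.06, 3.06], [-0.37, 2.12], [-1.25, 1.32], [0.18, 2.47], [-1.1, 4.24], [0.23, 1.98], [-2.94, 2.94]. Speed limits (rad/s): [2.57, 2.57, 3.14, 3.14, 3.14, 3.14, 3.14].

## Interface

Orientations are given as [roll, pitch, yaw] about the fixed x, y, z axes, in that order (R = Rz(yaw) Ry(pitch) Rx(roll)).
In Python, from cell import read_state, get_image, camera_info, finish_job gives the robot as it stands.
- The arm moves only by the tool play_rows, never from a script. Its argument "deltas" is one flat list of numbers, 7 for each row, row after row: the shift along the tool's x, y, z in mm, then the turn, a rotation vector about the tool's x, y, z in rad, then the opening, from 0 (shut) to 1 (fully open). In form: [dx, dy, dz, ax, ay, az, grip, dx, dy, dz, ax, ay, az, grip, ...]. A call has 1 to 10 rows; each row is the pose to reach, as a shift and turn from the pose commanded when the call began, along the tool's axes at that moment; what a row does not reach only later rows make up. A row lasts 1/8 s, in which the tool goes at most 62.5 mm and 10.7 degrees, less where a joint would pass 70% of its speed; a pose out of reach is approached as far as the arm can. A call with a gripper value outside its range is refused whole. The fingers move at their own pace and stop on an object; the grip force is fixed at half the most. Time passes only in rows, so rows that repeat a pose let the fingers close. It gives the time, the measured TCP pose, the force, the opening and the grip force at its end, in the units of the state.
- read_state(): the state, without advancing time (a new reading comes with each control period).
- get_image(name): name is "side" or "top"; returns the picture (384x512x3 uint8, red, green, blue); there is no depth.
- camera_info(name): a dict with "fx", "fy", "cx", "cy" (pixels), "distortion" ([k1, k2, p1, p2, k3] as OpenCV has them; the pictures are not rectified), "T" (4x4, takes a point from camera to world coordinates). Camera axes: x right, y down, z forward; pixel columns grow to the right and rows downward; lengths in mm; the calibration is good to about 2 mm. A picture is of the moment at which its call begins. camera_info takes no time and is no camera call.
- finish_job(): hands the job in; it is judged then, once.
The state is a dict: "clock": time; "qpos": joint angles; "qd": joint speeds; "tau": joint torques, N m; "eef_pos": TCP position; "tool_rot": TCP orientation; "force": force on the tool from outside, world axes, zero at the start; "torque": the same for the moment, N m; "width": finger opening in mm; "gripper_force": force on a finger pad.
Only numpy, scipy, OpenCV 4.12 (cv2) and the standard library are available. Lean on these libraries where they do the work, as an engineer would, in place of code of your own. Each camera call takes 0.05 s, during which the arm holds its last target. There are 200 camera calls.

## Working session

There is one attempt and no reset: what is moved stays moved. The work goes in short steps, Python scripts to look and compute and a tool call to move; the robot and the scene stay as the last step left them, time stands still between calls to the robot, and variables do not carry over. Pictures are saved under pics/ and viewed, at most 10 in all, crops included, and the job is handed in when it is done.

Besides the shell and the picture viewer there is one more tool, called after ">>>" by a JSON object that holds its "fn" and its "kwargs". play_rows: Moves the arm, as the interface text tells. Its arguments: {"type":"object","properties":{"deltas":{"type":"array"}},"required":["deltas"]}

```bash
mkdir -p pics; ls; python3 - <<'E'
from cell import *
import cv2,numpy as np
np.set_printoptions(precision=3,suppress=True)
for n in ("top","side"):
    cv2.imwrite(f"pics/{n}0.png",get_image(n)[:,:,::-1]); c=camera_info(n)
    print(n,{k:np.array(v) for k,v in c.items()})
print(read_state())
E
```

```text
pics
top {'fx': array(431.758), 'fy': array(431.758), 'cx': array(256.951), 'cy': array(193.467), 'distortion': array([-0.162,  0.   ,  0.   ,  0.   ,  0.   ]), 'T': array([[  -0.011,   -0.98 ,    0.199,  291.448],
       [  -1.   ,    0.009,   -0.011,   -1.469],
       [   0.009,   -0.199,   -0.98 , 1607.764],
       [   0.   ,    0.   ,    0.   ,    1.   ]])}
side {'fx': array(492.397), 'fy': array(492.397), 'cx': array(254.658), 'cy': array(190.601), 'distortion': array([0.049, 0.   , 0.   , 0.   , 0.   ]), 'T': array([[  -0.862,   -0.319,    0.394,   19.316],
       [  -0.506,    0.507,   -0.698,  933.653],
       [   0.023,   -0.801,   -0.599, 1047.582],
       [   0.   ,    0.   ,    0.   ,    1.   ]])}
{'clock': 0.1, 'qpos': array([ 1.072,  0.629,  0.038,  1.518, -0.027,  0.996, -0.02 ]), 'qd': array([-0.001, -0.001, -0.   , -0.004,  0.   , -0.   , -0.002]), 'tau': array([  0.003, -56.453,   1.23 , -19.397,   0.011,   0.005,   0.   ]), 'eef_pos': array([ 272.371, -589.501,  198.387]), 'tool_rot': array([-3.14 ,  0.   ,  0.433]), 'force': array([ 0.105,  0.389, -1.018]), 'torque': array([ 0.009,  0.017, -0.026]), 'gripper_force': 0.0, 'width': 85.78112298850137}
```

View pics/top0.png

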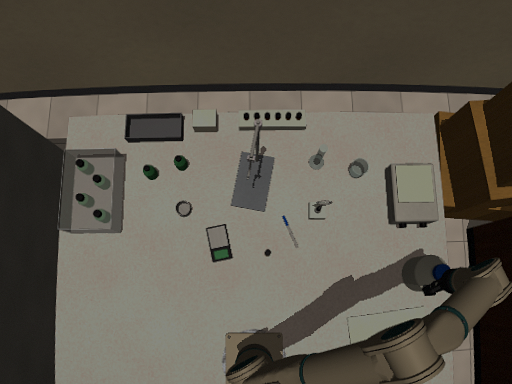

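View pics/side0.png

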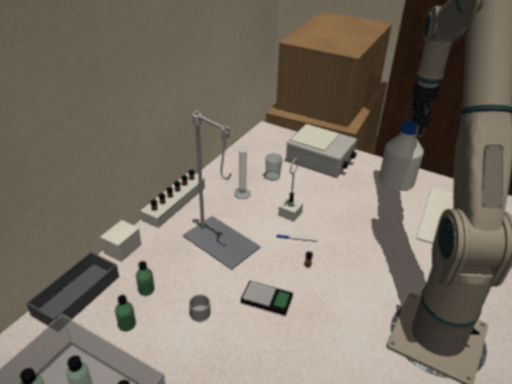

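```bash
cat > h.py <<'E'
from cell import *
import cv2,numpy as np
np.set_printoptions(precision=1,suppress=True)
C={n:camera_info(n) for n in("top","side")}
for c in C.values():
    c["K"]=np.array([[c["fx"],0,c["cx"]],[0,c["fy"],c["cy"]],[0,0,1.]]);c["T"]=np.array(c["T"]);c["D"]=np.array(c["distortion"])
def ray(n,p):
    c=C[n];u=cv2.undistortPoints(np.array(p,float).reshape(-1,1,2),c["K"],c["D"]).reshape(-1,2)
    d=np.c_[u,np.ones(len(u))]@c["T"][:3,:3].T
    return c["T"][:3,3],d
def onz(n,p,z):
    o,d=ray(n,p);return o+d*((z-o[2])/d[:,2])[:,None]
def tri(pt,ps):
    A=[];b=[]
    for n,p in(("top",pt),("side",ps)):
        o,d=ray(n,p);d=d[0]/np.linalg.norm(d[0]);M=np.eye(3)-np.outer(d,d);A.append(M);b.append(M@o)
    x=np.linalg.lstsq(np.vstack(A),np.hstack(b),rcond=None)[0]
    return x
def proj(n,P):
    c=C[n];W=np.linalg.inv(c["T"]);r=cv2.Rodrigues(W[:3,:3])[0]
    return cv2.projectPoints(np.array(P,float).reshape(-1,1,3),r,W[:3,3],c["K"],c["D"])[0].reshape(-1,2)
def biggest(m):
    k,_=cv2.findContours(m.astype(np.uint8),cv2.RETR_EXTERNAL,cv2.CHAIN_APPROX_NONE);return max(k,key=cv2.contourArea).reshape(-1,2)
def box(m,n,x0,y0,x1,y1):
    k=np.zeros_like(m);k[y0:y1,x0:x1]=m[y0:y1,x0:x1];return k
E
python3 - <<'E'
from h import *
t=get_image("top");s=get_image("side")
cv2.imwrite("pics/a.png",np.hstack([cv2.resize(t[110:230,170:290],None,fx=3,fy=3,interpolation=2),cv2.resize(s[105:275,180:320],(360,437),interpolation=2)[:360]])[:,:,::-1])
cv2.imwrite("pics/crop.png",np.vstack([np.hstack([cv2.resize(t[140:220,225:355],(520,320),interpolation=2),cv2.resize(t[190:225,165:205],(280,320),interpolation=2)]),cv2.resize(s[105:175,180:340],(800,280) ,interpolation=2)[:, :800]])[:,:,::-1] if 0 else np.hstack([cv2.resize(t[140:220,225:335],(440,320),interpolation=2),cv2.resize(s[150:230,260:340],(320,320),interpolation=2)])[:,:,::-1])
# plate
b=biggest(box((t.max(2)<115)&(t.min(2)>60),"top",225,145,280,216))
r=cv2.minAreaRect(onz("top",b,8)[:,:2].astype(np.float32));print("plate",r,cv2.boxPoints(r))
b=biggest(box((s.max(2)<120)&(s.min(2)>45),"side",180,215,265,268))
r=cv2.minAreaRect(onz("side",b,8)[:,:2].astype(np.float32));print("plateS",r,cv2.boxPoints(r))
print("cup",[onz("top",[(x,209)],45) for x in(176,192)])
print("rest", onz("top",[[308,203],[326,203],[326,219],[308,219]],40))
print(t[150:215:6,250],s[240:262:4,225], t[200:220,184])
E
```

```text
plate ((681.532958984375, -7.324821472167969), (134.189453125, 250.6183319091797), 78.67829895019531) [[545.5 -48.5]
 [791.2 -97.7]
 [817.6  33.9]
 [571.8  83.1]]
plateS ((675.0385131835938, 0.16376495361328125), (126.73640441894531, 242.2362823486328), 78.64553833007812) [[543.8 -38.1]
 [781.3 -85.8]
 [806.3  38.4]
 [568.8  86.1]]
cup [array([[553.1, 279.3,  45. ]]), array([[552.6, 220. ,  45. ]])]
rest [[ 571.8 -208.    40. ]
 [ 571.1 -275.2   40. ]
 [ 511.2 -272.8   40. ]
 [ 512.  -206.    40. ]]
[[110 105  96]
 [ 81  78  72]
 [ 82  83  83]
 [ 79  79  79]
 [ 77  77  78]
 [ 78  79  80]
 [ 81  79  79]
 [ 77  79  79]
 [ 79  79  78]
 [ 77  78  78]
 [139 133 121]] [[106 107 108]
 [106 107 108]
 [108 109 110]
 [107 109 109]
 [108 110 111]
 [110 111 113]] [[122 120 109]
 [ 62  60  55]
 [ 36  34  32]
 [ 83  79  74]
 [119 114 106]
 [117 112 104]
 [115 111 102]
 [114 109 101]
 [115 110 102]
 [114 108 101]
 [115 111 102]
 [111 106  99]
 [110 104  96]
 [112 107  99]
 [103  98  91]
 [ 25  23  22]
 [ 53  51  46]
 [123 121 110]
 [139 139 127]
 [137 136 124]]
```

View pics/crop.png

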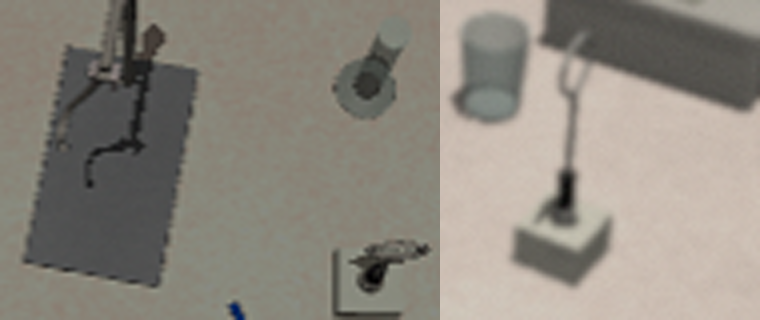

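View pics/a.png

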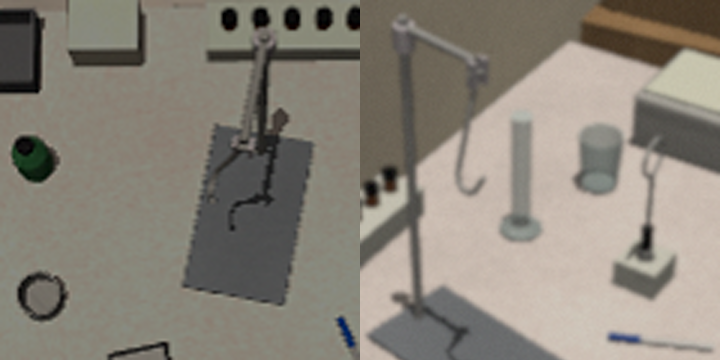

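```bash
cat >> h.py <<'E'
from scipy.spatial.transform import Rotation as Ro
def tgt(yaw,tilt): # tool z points along yaw, tilt from straight down
    return Ro.from_euler("z",yaw)*Ro.from_euler("xyz",[np.pi,0,0])*Ro.from_euler("y",tilt)
def delta(p,R,p0=None,R0=None):
    s=read_state();p0=s["eef_pos"] if p0 is None else np.array(p0);R0=Ro.from_euler("xyz",s["tool_rot"]) if R0 is None else R0
    print("clock",s["clock"],"w",s["width"],"delta",R0.inv().apply(np.array(p)-p0),np.round((R0.inv()*R).as_rotvec(),3))
E
python3 - <<'E'
from h import *
near=onz("top",[(231,205.7),(265,211.7)],8);far=onz("top",[(242.3,151.7),(274.3,157.7)],8);print(near,far)
print("bar end",onz("top",[(251.7,158.3)],412),onz("side",[(225.9,130.3)],412),"post",onz("top",[(257.7,122.7)],423),onz("side",[(196.3,116.7)],423))
t=get_image("top")
m=box((t.max(2)<85),"top",168,195,200,224);b=biggest(m);(c,r)=cv2.minEnclosingCircle(b);print("cup",c,r,onz("top",[c],25),onz("top",[c],45))
print("samp ring",onz("top",[(313.7,204.5),(332,201.2)],193),"sleeve top",onz("top",[(318,208.5)],87), onz("side",[(260+127/4,150+172/4)],87))
ys=-0.197
st=np.array([621,7,0]);x=np.array([np.cos(ys),np.sin(ys),0])
R=tgt(ys,.8);print(R.as_matrix())
g=st+16*x+[0,0,328]; z=R.as_matrix()[:,2]
delta(g+19*z-150*z,R)
E
```

```text
[[570.1  78.3   8. ]
 [546.  -49.2   8. ]] [[781.2  34.9   8. ]
 [756.  -88.3   8. ]]
bar end [[637.5  -1.3 412. ]] [[630.9   9.3 412. ]] post [[742.  -19.7 423. ]] [[724.4   7.8 423. ]]
cup (183.34616088867188, 208.38461303710938) 8.088456153869629 [[558.5 255.4  25. ]] [[555.2 252.1  45. ]]
samp ring [[ 539.1 -206.8  193. ]
 [ 549.7 -269.1  193. ]] sleeve top [[ 543.  -237.2   87. ]] [[ 542.5 -238.7   87. ]]
[[ 0.7 -0.2  0.7]
 [-0.1 -1.  -0.1]
 [ 0.7  0.  -0.7]]
clock 0.25 w 85.17431231974616 delta [ 503.6 -441.7 -220.1] [-0.3  0.8  0.6]
```

```bash
sed -i 's/np.round((R0.inv()\*R).as_rotvec(),3))/[round(float(v),3) for v in (R0.inv()*R).as_rotvec()],"f",s["force"],"q",[round(float(v),2) for v in s["qpos"]])/' h.py
cat >> h.py <<'E'
YS=-0.194;ST=np.array([621.3,2.5,0]);XS=np.array([np.cos(YS),np.sin(YS),0])
E
python3 - <<'E'
from h import *
R=tgt(YS,.8)
g=ST+16*XS+[0,0,328]; z=R.as_matrix()[:,2]
delta(g-131*z,R)
E
```

```text
clock 0.25 w 85.17431231974616 delta [ 501.9 -437.3 -220.1] [-0.251, 0.773, 0.592] f [ 0.7 -0.2  0.2] q [1.07, 0.63, 0.04, 1.52, -0.03, 1.0, -0.02]
```

>>> {"fn": "play_rows", "kwargs": {"deltas": [0,0,-100,0,0,0,1,502,-437,-220,-0.251,0.773,0.592,1,502,-437,-220,-0.251,0.773,0.592,1,502,-437,-220,-0.251,0.773,0.592,1,502,-437,-220,-0.251,0.773,0.592,1,502,-437,-220,-0.251,0.773,0.592,1,502,-437,-220,-0.251,0.773,0.592,1,502,-437,-220,-0.251,0.773,0.592,1,502,-437,-220,-0.251,0.773,0.592,1,502,-437,-220,-0.251,0.773,0.592,1]}}

```text
clock: 1.5
eef_pos: [485.6, -222.6, 371.9]
tool_rot: [-3.141, -0.77, -0.211]
force: [1.5, -0.9, 0.8]
width: 85.6
gripper_force: 0.0
```

```bash
python3 - <<'E'
from h import *
R=tgt(YS,.8)
g=ST+16*XS+[0,0,328]; z=R.as_matrix()[:,2]
delta(g-131*z,R)
E
```

```text
clock 1.5 w 85.57283072247887 delta [  38.5 -247.2  -28.6] [0.012, 0.03, -0.012] f [ 1.5 -0.9  0.8] q [1.8, 0.0, -1.24, 2.28, -1.1, 0.27, -0.23]
```

>>> {"fn": "play_rows", "kwargs": {"deltas": [38,-247,-29,0.012,0.03,-0.012,1,38,-247,-29,0.012,0.03,-0.012,1,38,-247,-29,0.012,0.03,-0.012,1,38,-247,-29,0.012,0.03,-0.012,1,38,-247,-29,0.012,0.03,-0.012,1,38,-247,-29,0.012,0.03,-0.012,1]}}

```text
clock: 2.25
eef_pos: [537.8, 25.9, 423.7]
tool_rot: [-3.141, -0.801, -0.172]
force: [-0.1, 1.2, -0.6]
width: 85.1
gripper_force: 0.0
```

```bash
python3 - <<'E'
from h import *
R=tgt(YS,.8)
g=ST+16*XS+[0,0,328]; z=R.as_matrix()[:,2]
delta(g-131*z,R);print(read_state()["eef_pos"])
s=get_image("side");t=get_image("top");cv2.imwrite("pics/b.png",np.hstack([s[60:300,130:450],t[60:300,150:470]])[:,:,::-1])
E
```

```text
clock 2.25 w 85.07707720618721 delta [2.6 7.1 9.1] [-0.016, -0.001, 0.015] f [-0.1  1.2 -0.6] q [1.37, -0.37, -1.25, 2.2, -0.76, 0.33, -1.12]
[537.8  25.9 423.7]
```

View pics/b.png

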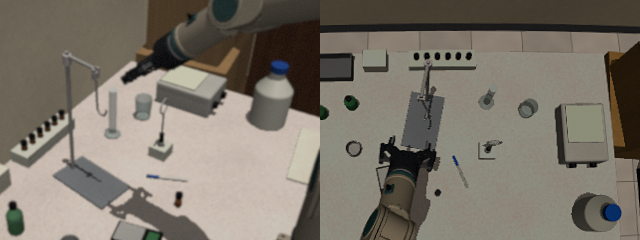

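>>> {"fn": "play_rows", "kwargs": {"deltas": [2.6,7,9,-0.016,0,0.015,1,2.6,7,9,-0.016,0,0.015,1,2.6,7,50,-0.016,0,0.015,1,2.6,7,95,-0.016,0,0.015,1,2.6,7,140,-0.016,0,0.015,1,2.6,7,140,-0.016,0,0.015,1,2.6,7,140,-0.016,0,0.015,1]}}

```text
clock: 3.22
eef_pos: [533.4, -12.6, 407.8]
tool_rot: [-3.126, -0.805, -0.198]
force: [-0.2, -0.2, 0.2]
width: 85.4
gripper_force: 0.0
```

```bash
python3 - <<'E'
from h import *
R=tgt(YS,.8)
g=ST+16*XS+[0,0,328]; z=R.as_matrix()[:,2]
delta(g+19*z,R);print(read_state()["eef_pos"])
F=[]
for i in range(6):
    F.append(cv2.resize(get_image("side")[110:200,195:255],(240,360),interpolation=2)[:,:,::-1])
    read_state()
cv2.imwrite("pics/c.png",np.hstack(F[::2]))
t=get_image("top");np.save("t1.npy",t)
print(read_state()["clock"])
E
```

```text
clock 3.225 w 85.40054465765151 delta [ 11.  -30.  146.3] [-0.013, -0.005, -0.003] f [-0.2 -0.2  0.2] q [1.49, -0.37, -1.25, 2.25, -1.1, 0.34, -0.72]
[533.4 -12.6 407.8]
3.575
```

View pics/c.png

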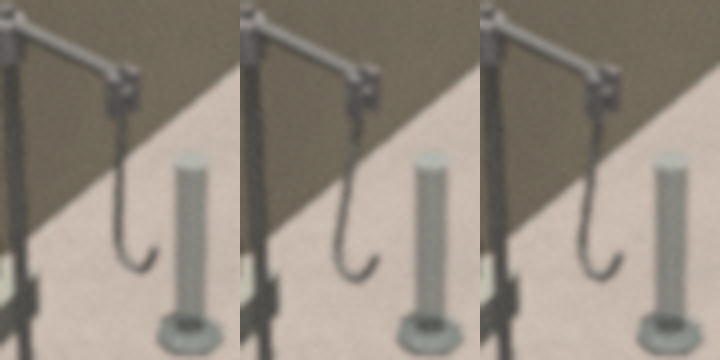

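```bash
cat > k.py <<'E'
import numpy as np, itertools
from scipy.spatial.transform import Rotation as Ro
D=[([1.072,.629,.038,1.518,-.027,.996,-.02],[272.4,-589.5,198.4],[-3.14,0,.433]),
([1.80,0,-1.24,2.28,-1.1,.27,-.23],[485.6,-222.6,371.9],[-3.141,-.77,-.211]),
([1.37,-.37,-1.25,2.2,-.76,.33,-1.12],[537.8,25.9,423.7],[-3.141,-.801,-.172]),
([1.49,-.37,-1.25,2.25,-1.1,.34,-.72],[533.4,-12.6,407.8],[-3.126,-.805,-.198])]
def chain(q,s):
    R=Ro.identity();out=[]
    for i in range(7):
        R=R*Ro.from_rotvec(np.array([0,s[i],0] if i in(1,3,5) else [0,0,s[i]])*q[i]);out.append(R)
    return out
if __name__=="__main__":
    best=[]
    for s in itertools.product([1,-1],repeat=7):
        # R_base * chain * R_tool : base yaw b, tool yaw c; test tool z direction rel. with base yaw fitted
        Z=np.array([chain(q,s)[-1].as_matrix()[:,2] for q,_,_ in D]);W=np.array([Ro.from_euler("xyz",r).as_matrix()[:,2] for *_,r in D])
        Rb,e=Ro.align_vectors(W,Z);best.append((e,s,Rb.as_rotvec().round(2)))
    best.sort(key=lambda b:b[0])
    for b in best[:8]:print(b)
E
python3 k.py; python3 -c "
from h import *
print(read_state())"
```

```text
(np.float64(0.00791482016065378), (-1, 1, -1, 1, -1, 1, 1), array([ 0., -0., -0.]))
(np.float64(0.00791482016065378), (-1, -1, -1, -1, -1, -1, 1), array([-0.  , -0.  ,  3.14]))
(np.float64(0.007914820160709888), (-1, 1, -1, 1, -1, 1, -1), array([ 0., -0., -0.]))
(np.float64(0.007914820160709888), (-1, -1, -1, -1, -1, -1, -1), array([-0.  , -0.  ,  3.14]))
(np.float64(0.04505315819985921), (1, 1, 1, 1, 1, 1, -1), array([ 0.  , -0.  , -0.37]))
(np.float64(0.04505315819985921), (1, -1, 1, -1, 1, -1, -1), array([-0.  , -0.  ,  2.77]))
(np.float64(0.04505315819986906), (1, 1, 1, 1, 1, 1, 1), array([ 0.  , -0.  , -0.37]))
(np.float64(0.04505315819986906), (1, -1, 1, -1, 1, -1, 1), array([-0.  , -0.  ,  2.77]))
{'clock': 3.575, 'qpos': array([ 1.5, -0.4, -1.2,  2.3, -1.1,  0.3, -0.7]), 'qd': array([ 0.,  0.,  0.,  0.,  0., -0.,  0.]), 'tau': array([  0. ,  10.4,   7.3, -21.5,  -0.8,  -2.2,  -0. ]), 'eef_pos': array([533.6, -12. , 408. ]), 'tool_rot': array([-3.1, -0.8, -0.2]), 'force': array([-0.6,  0.2, -0.3]), 'torque': array([ 0.2,  0.8, -0. ]), 'gripper_force': 0.0, 'width': 85.16294700417436}
```

```bash
cat >> k.py <<'E'
from scipy.optimize import least_squares
S=(-1,1,-1,1,-1,1,-1)
def A(q):
    Rs=[R.as_matrix() for R in chain(q,S)]
    return np.c_[[0,0,1],Rs[1][:,2],Rs[3][:,0],Rs[3][:,2],Rs[1][:,0],Rs[5][:,0],Rs[5][:,2]]
M=np.vstack([A(d[0]) for d in D]);b=np.hstack([d[1] for d in D])
lam=3*np.eye(7)*.02;x0=np.array([350,380,0,380,0,80,240.])
L=np.linalg.lstsq(np.vstack([M,lam]),np.hstack([b,lam@x0]),rcond=None)[0]
lo=np.array([-3.06,-.37,-1.25,.18,-1.1,.23,-2.94]);hi=np.array([3.06,2.12,1.32,2.47,4.24,1.98,2.94])
R0=chain(D[0][0],S)[-1].inv()*Ro.from_euler("xyz",D[0][2])
def fk(q):return A(q)@L, chain(q,S)[-1]*R0
def ik(p,R,n=12,seed=0,q0=None):
    rng=np.random.default_rng(seed);sols=[]
    for i in range(n):
        q=rng.uniform(lo,hi) if q0 is None or i else np.array(q0)
        def f(q):
            a,B=fk(q);return np.r_[(a-p)/100,(B.inv()*R).as_rotvec()*2,.02*(q[2])]
        r=least_squares(f,np.clip(q,lo+1e-3,hi-1e-3),bounds=(lo,hi),max_nfev=60)
        if np.abs(r.fun[:6]).max()<.06:sols.append((round(float(min(np.min(r.x-lo),np.min(hi-r.x))),2),r.x.round(2)))
    sols.sort(key=lambda s:-s[0]);return sols
if __name__=="__main__":
    print("L",L.round(1),"res",(M@L-b).round(1),R0.as_rotvec())
E
cat > t.py <<'E'
from k import *
from h import tgt,ST,XS,YS
Z=lambda R:R.as_matrix()[:,2]
for nm,p,yaws,tilts in (("hook",ST+16*XS+[0,0,328],(YS,),(.5,.8)),("samp",np.array([542,-238,70.]),(.17,-.8,.9,-1.57),(.9,1.1,1.4)),("hang",ST+[0,0,140],(YS,-1.2,.5,-1.9),(.9,1.1,1.4)),("cup",np.array([554,250,30.]),(.4,),(.5,.8)),("cupplace",ST+[0,0,38],(YS,),(.5,.8))):
  for y in yaws:
    for t in tilts:
      R=tgt(y,t);s=[]
      for d in(0,-120):
        k=ik(p+(19+d)*Z(R),R,6)
        s.append((len(k),k[:1]))
      print(nm,y,t,s)
E
python3 k.py; time python3 t.py
```

```text
(np.float64(0.00791482016065378), (-1, 1, -1, 1, -1, 1, 1), array([ 0., -0., -0.]))
(np.float64(0.00791482016065378), (-1, -1, -1, -1, -1, -1, 1), array([-0.  , -0.  ,  3.14]))
(np.float64(0.007914820160709888), (-1, 1, -1, 1, -1, 1, -1), array([ 0., -0., -0.]))
(np.float64(0.007914820160709888), (-1, -1, -1, -1, -1, -1, -1), array([-0.  , -0.  ,  3.14]))
(np.float64(0.04505315819985921), (1, 1, 1, 1, 1, 1, -1), array([ 0.  , -0.  , -0.37]))
(np.float64(0.04505315819985921), (1, -1, 1, -1, 1, -1, -1), array([-0.  , -0.  ,  2.77]))
(np.float64(0.04505315819986906), (1, 1, 1, 1, 1, 1, 1), array([ 0.  , -0.  , -0.37]))
(np.float64(0.04505315819986906), (1, -1, 1, -1, 1, -1, 1), array([-0.  , -0.  ,  2.77]))
L [336.1 540.4   3.1 376.4   6.3 -12.2 361.5] res [24.9 12.9  1.9 -1.7  1.3 -1.   0.3  1.  -1.6  1.5 -2.7  0.7] [7.54489512e-04 3.21957891e-04 1.57115862e+00]
hook -0.194 0.5 [(4, [(0.35, array([ 0.4,  0.4, -0.7,  1.9,  0.7,  0.6, -2.5]))]), (4, [(0.48, array([-0.1,  0.1, -0. ,  1.9,  0.2,  0.7, -2. ]))])]
hook -0.194 0.8 [(1, [(0.0, array([-0. ,  0.3, -0.1,  2.1,  1.8,  0.2,  2.7]))
[... 2874 characters left out ...]
. ,  0.8,  0.7,  2. ,  2.3]))])]
hang -1.9 1.4 [(1, [(0.03, array([-0.4,  1.3,  0. ,  1. ,  0.9,  1.9,  2.2]))]), (1, [(0.0, array([-0.8,  1.6,  1.1,  0.6,  0. ,  2. ,  2.8]))])]
cup 0.4 0.5 [(1, [(0.1, array([-0.4,  0.8, -0. ,  2.2,  3.1,  0.3,  1.6]))]), (1, [(0.0, array([-0.2,  0.5, -0.2,  2.3,  2.5,  0.2,  2.2]))])]
cup 0.4 0.8 [(1, [(0.09, array([-0.4,  0.9, -0. ,  2.4,  3.1,  1. ,  1.6]))]), (0, [])]
cupplace -0.194 0.5 [(1, [(0.05, array([-0.1,  0.8, -0. ,  2.1,  2.7,  0.3,  1.8]))]), (1, [(0.0, array([ 0. ,  0.5, -0.1,  2.2,  2.1,  0.2,  2.4]))])]
cupplace -0.194 0.8 [(1, [(0.14, array([-0.1,  0.9, -0. ,  2.3,  2.9,  0.9,  1.5]))]), (0, [])]
real	0m11.731s
user	0m12.236s
sys	0m0.066s
```

```bash
python3 - <<'E'
from h import *
delta([470,60,430],tgt(-.9,.3))
E
```

```text
clock 3.575 w 85.16294700417436 delta [-37.1 -59.3 -69.5] [-0.388, -0.48, 0.608] f [-0.6  0.2 -0.3] q [1.49, -0.37, -1.25, 2.25, -1.1, 0.34, -0.72]
```

>>> {"fn": "play_rows", "kwargs": {"deltas": [-37,-59,-70,-0.39,-0.48,0.61,1,-37,-59,-70,-0.39,-0.48,0.61,1,-37,-59,-70,-0.39,-0.48,0.61,1,-37,-59,-70,-0.39,-0.48,0.61,1,-37,-59,-70,-0.39,-0.48,0.61,1,-37,-59,-70,-0.39,-0.48,0.61,1,-37,-59,-70,-0.39,-0.48,0.61,1]}}

```text
clock: 4.45
eef_pos: [415.6, 40.1, 450.2]
tool_rot: [-3.07, -0.335, -0.865]
force: [0.0, -0.2, -1.0]
width: 85.2
gripper_force: 0.0
```

```bash
python3 - <<'E'
from h import *
R=tgt(-.5,.55);z=R.as_matrix()[:,2]
s=read_state();print([round(float(v),4) for v in s["qpos"]],s["eef_pos"],[round(float(v),4) for v in s["tool_rot"]])
delta(ST+16*XS+[0,0,316]+10*z-150*z,R)
E
```

```text
[1.3407, -0.3741, -1.2463, 1.8417, -0.1844, 1.134, -2.3057] [415.6  40.1 450.2] [-3.0702, -0.3348, -0.865]
clock 4.45 w 85.24896522440972 delta [  95.5 -112.3   57. ] [0.086, 0.201, -0.338] f [ 0.  -0.2 -1. ] q [1.34, -0.37, -1.25, 1.84, -0.18, 1.13, -2.31]
```

>>> {"fn": "play_rows", "kwargs": {"deltas": [95,-112,57,0.086,0.2,-0.338,1,95,-112,57,0.086,0.2,-0.338,1,95,-112,57,0.086,0.2,-0.338,1,95,-112,57,0.086,0.2,-0.338,1,95,-112,57,0.086,0.2,-0.338,1]}}

```text
clock: 5.08
eef_pos: [499.8, 13.1, 464.6]
tool_rot: [-3.103, -0.571, -0.497]
force: [-0.3, -0.2, -0.9]
width: 85.3
gripper_force: 0.0
```

```bash
python3 - <<'E'
from h import *
R=tgt(-.5,.55);z=R.as_matrix()[:,2]
s=read_state();print([round(float(v),4) for v in s["qpos"]],s["eef_pos"],[round(float(v),4) for v in s["tool_rot"]])
delta(ST+16*XS+[0,0,316]+10*z-150*z,R)
E
```

```text
[1.3748, -0.3739, -1.2463, 1.9107, -0.2124, 0.8111, -1.9018] [499.8  13.1 464.6] [-3.1033, -0.5713, -0.4969]
clock 5.075 w 85.27272729001928 delta [ 29.6 -51.5  55.8] [-0.04, -0.021, 0.003] f [-0.3 -0.2 -0.9] q [1.37, -0.37, -1.25, 1.91, -0.21, 0.81, -1.9]
```

```bash
cat > k2.py <<'E'
import k; from k import *
D+= [([1.3407,-.3741,-1.2463,1.8417,-.1844,1.134,-2.3057],[415.6,40.1,450.2],[-3.0702,-.3348,-.865]),([1.3748,-.3739,-1.2463,1.9107,-.2124,.8111,-1.9018],[499.8,13.1,464.6],[-3.1033,-.5713,-.4969])]
def A2(q):
    Rs=[R.as_matrix() for R in chain(q,S)]
    return np.c_[[0,0,1],Rs[1],Rs[3],Rs[5]]
M=np.vstack([A2(d[0]) for d in D]);b=np.hstack([d[1] for d in D])
x0=np.array([350,0,0,400,0,0,400,80,0,240.]);lam=np.diag([.02]+[.15,.15,.02]*3)
L2=np.linalg.lstsq(np.vstack([M,lam]),np.hstack([b,lam@x0]),rcond=None)[0]
def fk2(q):return A2(q)@L2, chain(q,S)[-1]*R0
k.fk=fk2
def step(q,p,R,n=20,mx=(60,.185)):
    """local IK follow: DLS, limits by clamping, per-row step caps"""
    for _ in range(n):
        a,B=fk2(q);e=p-a;w=(R*B.inv()).as_rotvec()
        e*=min(1,mx[0]/max(np.linalg.norm(e),1e-9));w*=min(1,mx[1]/max(np.linalg.norm(w),1e-9))
        T=np.r_[e/300,w];act=np.ones(7,bool)
        J=np.zeros((6,7))
        for i in range(7):
            d=q.copy();d[i]+=1e-5;a2,B2=fk2(d);J[:,i]=np.r_[(a2-a)/300,(B2*B.inv()).as_rotvec()]/1e-5
        for _ in range(4):
            Ja=J*act;dq=Ja.T@np.linalg.solve(Ja@Ja.T+4e-4*np.eye(6),T)
            bad=act&((q+dq<lo)|(q+dq>hi))
            if not bad.any():break
            act&=~bad
        q=np.clip(q+dq,lo,hi)
    a,B=fk2(q);return q,np.linalg.norm(p-a),(R*B.inv()).magnitude()
if __name__=="__main__":
    print("L",L2.round(1),"res",(M@L2-b).round(1).tolist())
E
cat > t2.py <<'E'
from k2 import *
from h import tgt,ST,XS,YS,np
np.set_printoptions(precision=2,suppress=True)
hk=lambda y,t,d,z=316:(ST+16*XS+[0,0,z]+(10-d)*tgt(y,t).as_matrix()[:,2],tgt(y,t))
def run(seq,q):
    for p,R in seq:
        q,e,w=step(q,np.array(p,float),R);print(q,round(e,1),round(w,2))
    print()
q=np.array(D[-1][0])
for seq in ([([480,-100,400],tgt(-1.2,.5)),hk(-.5,.55,150),hk(-.5,.55,0)],
 [([480,-220,370],tgt(-1.5,.6)),([480,0,400],tgt(-1.,.5)),hk(-.5,.55,150),hk(-.5,.55,0)],
 [([550,-450,330],tgt(-.9,.0)),([480,0,400],tgt(-1.,.5)),hk(-.5,.55,150),hk(-.5,.55,0)],
 [([480,-100,400],tgt(-1.2,.5)),([450,200,330],tgt(-1.2,.5)),hk(-.7,.6,150),hk(-.7,.6,0)],
): run(seq,q)
E
python3 k2.py;python3 t2.py
```

```text
L [ 3.308e+02 -1.000e-01 -7.700e+00  5.642e+02  6.000e-01 -2.020e+01
  3.815e+02  2.000e+00 -1.000e-01  3.806e+02] res [0.6, 0.1, 0.2, -0.3, 0.5, -0.1, -1.6, -0.6, -2.9, 2.3, 0.7, 1.8, -0.3, -0.4, 0.8, -0.3, -0.3, 0.2]
[ 1.53 -0.37 -1.25  2.01 -0.07  0.82 -2.47] 50.7 0.17
[ 1.27 -0.37 -1.25  1.99 -0.11  0.65 -2.06] 67.1 0.14
[ 1.29 -0.37 -1.25  2.15 -0.11  0.52 -2.03] 187.9 0.11

[ 1.73 -0.37 -1.25  2.09 -0.03  0.65 -2.55] 81.2 0.27
[ 1.31 -0.37 -1.25  2.01 -0.05  0.83 -2.49] 46.4 0.16
[ 1.24 -0.37 -1.25  2.   -0.05  0.65 -2.12] 69.5 0.15
[ 1.26 -0.37 -1.25  2.16 -0.05  0.5  -2.1 ] 189.8 0.12

[ 1.98 -0.37 -1.25  2.04 -0.45  0.82 -1.56] 290.6 0.43
[ 1.31 -0.37 -1.25  2.01 -0.05  0.83 -2.49] 46.4 0.16
[ 1.24 -0.37 -1.25  2.   -0.05  0.65 -2.12] 69.5 0.15
[ 1.26 -0.37 -1.25  2.16 -0.05  0.5  -2.1 ] 189.8 0.12

[ 1.53 -0.37 -1.25  2.01 -0.07  0.82 -2.47] 50.7 0.17
[ 0.99 -0.37 -1.25  2.12 -0.24  0.74 -2.82] 82.0 0.47
[ 1.29 -0.37 -1.25  1.97 -0.13  0.69 -2.19] 78.5 0.18
[ 1.41 -0.37 -1.25  2.14 -0.25  0.52 -1.97] 184.3 0.15
```

```bash
cat > t3.py <<'E'
from k2 import *
from h import tgt,ST,XS,YS,np
np.set_printoptions(precision=2,suppress=True)
hk=lambda y,t,d,z=316:(ST+16*XS+[0,0,z]+(10-d)*tgt(y,t).as_matrix()[:,2],tgt(y,t))
rng=np.random.default_rng(1);q0=np.array(D[-1][0]);out=[]
for i in range(60):
    p=rng.uniform([250,-400,280],[600,250,600]);y=rng.uniform(-2.6,1.5);t=rng.uniform(-.2,1.2)
    q,e,w=step(q0.copy(),p,tgt(y,t),12)
    out.append((q[2],p.round(0),round(y,2),round(t,2),q.round(2),round(e),round(w,2)))
out.sort(key=lambda o:-o[0])
for o in out[:8]:print(*o)
E
python3 t3.py
```

```text
1.2800909522239825 [ 340. -352.  362.] 0.53 0.78 [ 0.01  0.14  1.28  2.   -0.75  1.14  0.5 ] 48 0.34
1.277268272630368 [ 346. -395.  487.] 0.35 0.97 [-0.22 -0.24  1.28  2.03 -0.73  0.78  0.14] 32 0.37
1.082352366430003 [317. -51. 424.] 1.32 1.14 [-0.49 -0.36  1.08  2.19 -0.6   1.15  0.37] 42 0.41
0.7499535408583514 [ 349. -260.  485.] 0.7 1.15 [ 0.82  0.42  0.75  1.88 -1.03  1.92  0.95] 0 0.0
0.5036895787616749 [ 343. -213.  311.] 0.44 0.71 [ 0.71  0.18  0.5   2.27 -0.97  1.05  0.73] 0 0.0
0.401711077145415 [360. -25. 591.] 0.58 0.91 [ 0.21 -0.36  0.4   1.98 -0.74  1.2  -0.2 ] 0 0.0
0.35685195637930833 [ 296. -149.  389.] 0.99 0.39 [ 0.45 -0.01  0.36  2.   -0.39  1.27  0.36] 0 0.0
0.3217347130478505 [ 307. -384.  301.] 1.35 0.7 [ 0.97  0.68  0.32  1.43 -0.52  1.71  1.17] 0 0.0
```

```bash
cat >> t2.py <<'E'
print("----")
a=([296,-149,389],tgt(.99,.39))
for seq in ([a,([450,-50,420],tgt(-.5,.2)),hk(-.5,.55,150),hk(-.5,.55,0)],[a,([450,-50,420],tgt(-.5,.2)),hk(-.3,.55,150),hk(-.3,.55,0),hk(-.3,.55,150),([520,300,120],tgt(-1.2,.9)),([554,250,50],tgt(-1.2,.9)),(ST+[0,0,60],tgt(-1.2,.9)),([500,-50,200],tgt(-1.2,1.1)),([542,-238,70],tgt(-1.2,1.1)),([542,-238,270],tgt(-1.2,1.1)),(ST+[0,0,140],tgt(-1.56,1.1))],): run(seq,q)
from h import delta
delta(*a)
E
python3 t2.py | sed -n '/----/,$p'
```

```text
----
[ 0.45 -0.01  0.37  1.99 -0.39  1.27  0.37] 0.0 0.0
[ 0.12  0.03 -0.17  1.81  0.12  1.14 -2.16] 0.0 0.0
[-0.09  0.12 -0.33  1.81  0.58  0.95 -2.77] 0.0 0.0
[-0.17  0.32 -0.12  1.91  0.74  0.63 -2.89] 0.0 0.0

[ 0.45 -0.01  0.37  1.99 -0.39  1.27  0.37] 0.0 0.0
[ 0.12  0.03 -0.17  1.81  0.12  1.14 -2.16] 0.0 0.0
[-0.02  0.06 -0.28  1.87  0.45  0.8  -2.41] 0.0 0.0
[-0.04  0.29 -0.19  1.96  0.69  0.51 -2.63] 0.0 0.0
[ 0.    0.06 -0.31  1.87  0.45  0.8  -2.42] 0.0 0.0
[-1.49  1.27  1.25  1.62 -0.49  1.02 -2.87] 19.6 0.25
[-1.44  1.41  1.25  1.69 -0.62  0.88 -2.87] 19.1 0.16
[-1.15  1.41  1.22  1.86 -0.63  0.54 -2.73] 0.0 0.0
[-1.27  1.22  1.22  2.25 -0.43  0.24 -2.73] 49.2 0.14
[-0.95  1.56  1.22  2.05 -0.43  0.24 -2.88] 39.7 0.18
[-0.79  0.84  1.22  2.09 -0.16  0.24 -2.48] 28.9 0.28
[-1.16  1.23  1.22  2.06 -0.82  0.3  -2.48] 29.9 0.51

clock 5.075 w 85.27272729001928 delta [-126.57  239.83   -0.7 ] [0.656, -0.171, -1.314] f [-0.26 -0.19 -0.87] q [1.37, -0.37, -1.25, 1.91, -0.21, 0.81, -1.9]
```

```bash
cat >> h.py <<'E'
FL=Ro.from_euler("z",np.pi)
def tf(y,t):return tgt(y,t)*FL
E
cat > t4.py <<'E'
from k2 import *
from h import tf,tgt,ST,XS,YS,np,delta
np.set_printoptions(precision=2,suppress=True)
hk=lambda y,t,d,z=316:(ST+16*XS+[0,0,z]+(10-d)*tf(y,t).as_matrix()[:,2],tf(y,t))
def run(seq,q):
    for p,R in seq:
        q,e,w=step(q,np.array(p,float),R,25);print(q,round(e,1),round(w,2))
    print()
if __name__=="__main__":
  q=np.array(D[-1][0])
  a=([296,-149,389],tgt(.99,.39))
  def up(p,R,d,t=0):return (np.array(p)+(19-d)*R.as_matrix()[:,2]+[0,0,t],R)
  for ya in (-1.2,-1.5):
   for t in (.9,1.1):
    C=tf(ya,t);G=tf(-1.2,1.1);H=tf(-1.56,1.1);print(ya,t)
    run([a,([400,-80,420],tf(.5,.1)),([480,-20,430],tf(-.5,.2)),hk(-.3,.55,150),hk(-.3,.55,0),hk(-.3,.55,150),
    up([554,250,28],C,120,40),up([554,250,28],C,0),up(ST,C,0,100),up(ST,C,0,36),up(ST,C,150,36),up([542,-238,70],G,130),up([542,-238,70],G,0),up([542,-238,250],G,0),up(ST-30*XS,H,0,170),up(ST,H,0,132)],q)
  delta(*a)
E
python3 t4.py
```

```text
-1.2 0.9
[ 0.45 -0.01  0.37  1.99 -0.39  1.27  0.37] 0.0 0.0
[ 0.22  0.02 -0.03  1.8  -0.07  1.24  2.28] 0.0 0.0
[-0.02  0.08 -0.1   1.73  0.13  1.17  0.91] 0.0 0.0
[-0.13  0.05 -0.16  1.87  0.43  0.79  0.74] 0.0 0.0
[-0.12  0.29 -0.08  1.96  0.63  0.48  0.57] 0.0 0.0
[-0.11  0.05 -0.18  1.87  0.43  0.79  0.74] 0.0 0.0
[-0.87  0.99 -0.25  1.39  0.84  1.56 -1.08] 0.0 0.0
[-0.78  1.11 -0.2   1.54  0.95  1.32 -1.2 ] 0.0 0.0
[-0.47  0.91 -0.09  1.86  1.2   1.07 -1.15] 0.0 0.0
[-0.48  1.02 -0.07  1.85  1.25  1.02 -1.26] 0.0 0.0
[-0.62  0.88 -0.16  1.79  1.03  1.22 -1.13] 0.0 0.0
[-0.52  0.93  0.05  2.3   1.5   1.05 -1.66] 0.0 0.0
[-0.31  1.07  0.14  2.25  1.82  1.02 -1.79] 0.0 0.0
[-0.36  0.66  0.22  2.26  1.6   0.94 -1.31] 0.0 0.0
[-0.63  0.98  0.14  1.59  0.8   1.37 -1.01] 0.0 0.0
[-0.6   1.06  0.15  1.51  0.81  1.35 -1.  ] 0.0 0.0

-1.2 1.1
[ 0.45 -0.01  0.37  1.99 -0.39  1.27  0.37] 0.0 0.0
[ 0.22  0.02 -0.03  1.8  -0.07  1.24  2.28] 0.0 0.0
[-0.02  0.08 -0.1   1.73  0.13  1.17  0.91] 0.0 0.0
[-0.13  0.05 -0.16  1.87  0.43  0.79  0.74] 0.0 0.0
[-0.12  0.29 -0.08  1.96  0.63  0.48  0.5
[... 1725 characters left out ...]
  0.79  0.74] 0.0 0.0
[-0.89  1.28 -0.15  0.88  0.75  1.95 -1.03] 0.0 0.0
[-0.79  1.29 -0.14  1.17  0.78  1.68 -1.18] 0.0 0.0
[-0.51  1.08 -0.05  1.56  0.98  1.4  -1.14] 0.0 0.0
[-0.51  1.18 -0.05  1.53  0.99  1.36 -1.2 ] 0.0 0.0
[-0.65  1.14 -0.1   1.34  0.87  1.59 -1.09] 0.0 0.0
[-0.52  0.92  0.05  2.3   1.5   1.06 -1.66] 0.0 0.0
[-0.3   1.07  0.13  2.25  1.82  1.02 -1.79] 0.0 0.0
[-0.36  0.66  0.22  2.26  1.6   0.94 -1.31] 0.0 0.0
[-0.63  0.98  0.14  1.59  0.8   1.37 -1.01] 0.0 0.0
[-0.6   1.05  0.14  1.51  0.81  1.35 -1.  ] 0.0 0.0

clock 5.075 w 85.27272729001928 delta [-126.57  239.83   -0.7 ] [0.656, -0.171, -1.314] f [-0.26 -0.19 -0.87] q [1.37, -0.37, -1.25, 1.91, -0.21, 0.81, -1.9]
```

The whole plan is feasible this way. Escape the bad branch first.

>>> {"fn": "play_rows", "kwargs": {"deltas": [-127,240,-1,0.656,-0.171,-1.314,1,-127,240,-1,0.656,-0.171,-1.314,1,-127,240,-1,0.656,-0.171,-1.314,1,-127,240,-1,0.656,-0.171,-1.314,1,-127,240,-1,0.656,-0.171,-1.314,1,-127,240,-1,0.656,-0.171,-1.314,1,-127,240,-1,0.656,-0.171,-1.314,1,-127,240,-1,0.656,-0.171,-1.314,1,-127,240,-1,0.656,-0.171,-1.314,1,-127,240,-1,0.656,-0.171,-1.314,1]}}

```text
clock: 6.32
eef_pos: [295.5, -149.4, 388.9]
tool_rot: [-3.141, -0.389, 0.995]
force: [0.8, 0.5, 0.7]
width: 85.4
gripper_force: 0.0
```

```bash
cat > n.py <<'E'
from h import *
from k2 import step,lo,hi
import sys
def nxt(seq):
    """simulate from now; print delta for first target"""
    q=read_state()["qpos"].copy();print("now",q.round(2))
    for p,R in seq:
        q,e,w=step(q,np.array(p,float),R,25);print("   sim",q.round(2),round(e,1),round(w,2))
    delta(*seq[0])
def up(p,R,d,t=0):return (np.array(p,float)+(19-d)*R.as_matrix()[:,2]+[0,0,t],R)
hk=lambda y,t,d,z=316:up(ST+16*XS+[0,0,z],tf(y,t),d+9)
E
python3 - <<'E'
from n import *
nxt([([430,-60,420],tf(.1,.1)),hk(-.3,.55,150),hk(-.3,.55,0)])
E
```

```text
now [ 0.5 -0.   0.3  2.  -0.4  1.3  0.4]
   sim [ 0.2  0.1 -0.1  1.8 -0.   1.2  1.8] 0.0 0.0
   sim [-0.1  0.1 -0.2  1.9  0.4  0.8  0.7] 0.0 0.0
   sim [-0.1  0.3 -0.1  2.   0.7  0.5  0.5] 0.0 0.0
clock 6.325 w 85.4321596008 delta [149.   64.1  27.5] [0.325, -0.264, -2.236] f [0.8 0.5 0.7] q [0.49, -0.02, 0.33, 2.0, -0.39, 1.28, 0.37]
```

>>> {"fn": "play_rows", "kwargs": {"deltas": [149,64,27,0.325,-0.264,-2.236,1,149,64,27,0.325,-0.264,-2.236,1,149,64,27,0.325,-0.264,-2.236,1,149,64,27,0.325,-0.264,-2.236,1,149,64,27,0.325,-0.264,-2.236,1,149,64,27,0.325,-0.264,-2.236,1,149,64,27,0.325,-0.264,-2.236,1,149,64,27,0.325,-0.264,-2.236,1,149,64,27,0.325,-0.264,-2.236,1,149,64,27,0.325,-0.264,-2.236,1]}}

```text
clock: 7.58
eef_pos: [430.5, -60.3, 420.5]
tool_rot: [3.058, 0.038, 2.85]
force: [-0.8, -0.2, 0.2]
width: 85.7
gripper_force: 0.0
```

```bash
python3 - <<'E'
from n import *
nxt([hk(-.3,.55,140),hk(-.3,.55,0)])
E
```

```text
now [ 0.2  0.1 -0.1  1.7 -0.1  1.3  1.4]
   sim [-0.1  0.1 -0.2  1.9  0.5  0.8  0.7] 0.0 0.0
   sim [-0.1  0.3 -0.1  2.   0.7  0.5  0.5] 0.0 0.0
clock 7.575 w 85.67118579063197 delta [-112.9  116.9    7.8] [0.085, -0.512, -0.013] f [-0.8 -0.2  0.2] q [0.2, 0.08, -0.06, 1.73, -0.08, 1.28, 1.44]
```

>>> {"fn": "play_rows", "kwargs": {"deltas": [-113,117,8,0.085,-0.512,-0.013,1,-113,117,8,0.085,-0.512,-0.013,1,-113,117,8,0.085,-0.512,-0.013,1,-113,117,8,0.085,-0.512,-0.013,1,-113,117,8,0.085,-0.512,-0.013,1,-113,117,8,0.085,-0.512,-0.013,1]}}

```text
clock: 8.32
eef_pos: [572.7, 17.0, 427.3]
tool_rot: [3.14, 0.55, 2.832]
force: [-0.4, 0.3, 0.4]
width: 85.2
gripper_force: 0.0
```

```bash
python3 - <<'E'
from n import *
nxt([hk(-.3,.55,0)])
t=get_image("top");s=get_image("side")
print("bar end from top/side", proj("top",[ST+18*XS+[0,0,412],ST+125*XS+[0,0,423],ST+[0,0,8]]),proj("side",[ST+18*XS+[0,0,412],ST+125*XS+[0,0,423],ST+[0,0,8]]))
a=cv2.resize(t[90:220,210:300],(360,520),interpolation=2);b=cv2.resize(s[90:220,180:290],(440,520),interpolation=2)
cv2.imwrite("pics/d.png",np.hstack([a,b])[:,:,::-1])
E
```

```text
now [-0.1  0.1 -0.2  1.9  0.5  0.8  0.7]
   sim [-0.1  0.3 -0.1  2.   0.7  0.5  0.6] 0.0 0.0
clock 8.325 w 85.24755702123437 delta [  1.3   2.7 139.7] [-0.004, -0.0, -0.008] f [-0.4  0.3  0.4] q [-0.08, 0.07, -0.21, 1.88, 0.45, 0.77, 0.72]
bar end from top/side [[251.6 157.8]
 [258.4 122.1]
 [251.  192.2]] [[225.5 127.8]
 [196.8 110.4]
 [231.3 245.5]]
```

View pics/d.png

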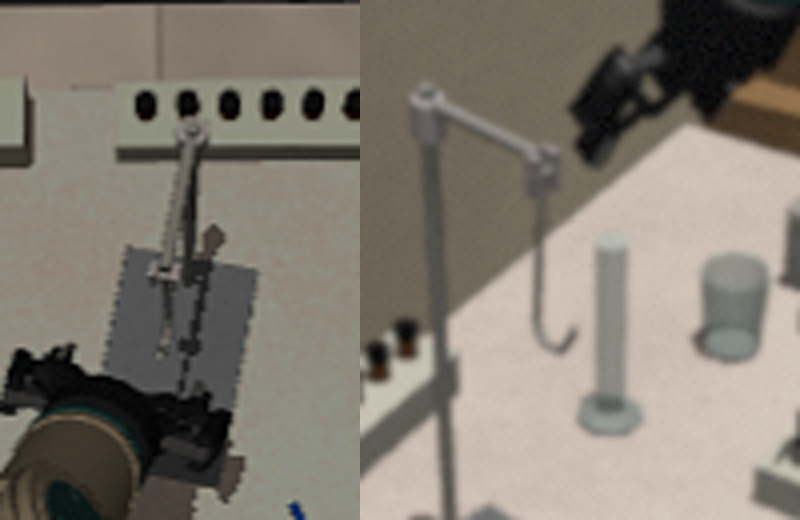

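>>> {"fn": "play_rows", "kwargs": {"deltas": [1,4,40,-0.004,0,-0.008,1,1,4,80,-0.004,0,-0.008,1,1,4,110,-0.004,0,-0.008,1,1,4,130,-0.004,0,-0.008,1,1,4,140,-0.004,0,-0.008,1]}}

```text
clock: 9.05
eef_pos: [642.8, -0.5, 306.0]
tool_rot: [-3.141, 0.548, 2.843]
force: [-0.3, 0.5, 0.4]
width: 85.5
gripper_force: 0.0
```

```bash
sed -i 's/621.3,2.5,0/621,4,0/' h.py; python3 - <<'E'
from n import *
nxt([hk(-.3,.55,0)])
t=get_image("top");s=get_image("side")
a=cv2.resize(t[120:220,210:300],(360,400),interpolation=2);b=cv2.resize(s[90:190,180:290],(440,400),interpolation=2)
cv2.imwrite("pics/e.png",np.hstack([a,b])[:,:,::-1])
E
```

```text
now [-0.1  0.3 -0.1  2.   0.7  0.5  0.5]
   sim [-0.1  0.3 -0.1  2.   0.7  0.5  0.5] 0.0 0.0
clock 9.05 w 85.46278801499501 delta [ 0.1 -0.5 -1.8] [0.0, -0.002, 0.001] f [-0.3  0.5  0.4] q [-0.09, 0.29, -0.13, 1.96, 0.66, 0.49, 0.54]
```

View pics/e.png

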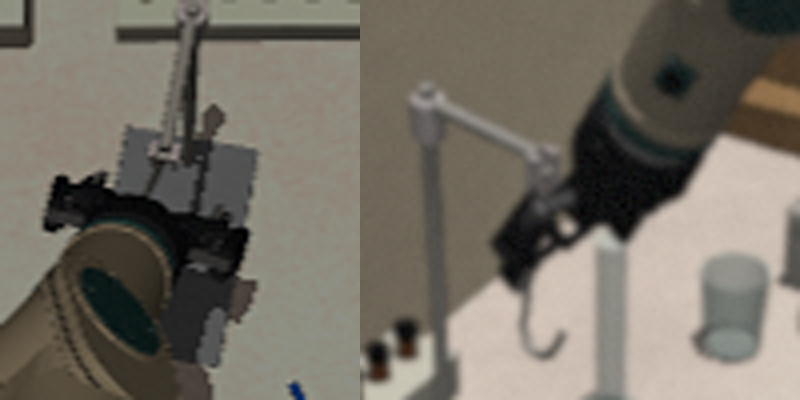

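>>> {"fn": "play_rows", "kwargs": {"deltas": [0,0,0,0,0,0,0.6,0,0,0,0,0,0,0.4,0,0,0,0,0,0,0.25,0,0,0,0,0,0,0.15,0,0,0,0,0,0,0.08,0,0,0,0,0,0,0.0,0,0,0,0,0,0,0.0,0,0,0,0,0,0,0.0]}}

```text
clock: 10.15
eef_pos: [642.7, 0.8, 307.0]
tool_rot: [3.141, 0.55, 2.844]
force: [1.0, -0.4, 1.0]
width: 0.1
gripper_force: 0.0
```

```bash
python3 - <<'E'
from n import *
nxt([hk(-.3,.55,0)])
t=get_image("top");s=get_image("side");np.savez("held.npz",t=t,s=s)
E
```

```text
now [-0.1  0.3 -0.1  2.   0.7  0.5  0.5]
   sim [-0.1  0.3 -0.1  2.   0.7  0.5  0.5] 0.0 0.0
clock 10.15 w 0.13628064275675264 delta [ 0.2 -1.6 -0.7] [0.002, -0.0, 0.002] f [ 1.  -0.4  1. ] q [-0.09, 0.29, -0.13, 1.96, 0.66, 0.49, 0.54]
```

```bash
cat >> n.py <<'E'
def hookpix(s,r0=164,r1=190,c0=205,c1=238):
    g=s[r0:r1,c0:c1].astype(float).mean(2);bg=np.median(g)
    m=(g<bg-25);ys,xs=np.nonzero(m)
    return (round(xs.mean()+c0,1),round(ys.mean()+r0,1),xs.min()+c0,xs.max()+c0,ys.max()+r0,len(xs)) if len(xs) else None
def watch(n):
    for i in range(n):
        s=get_image("side");h=hookpix(s);
        if not h: print(None);continue
        o,d=ray("side",[(h[0],h[4]-1)]);k=((ST-3*XS-o)@XS)/(d[0]@XS);P=o+k*d[0];YV=np.array([-XS[1],XS[0],0])
        print(round(read_state()["clock"],2),h,"ys,z",((P-ST)@YV).round(1),P[2].round(1))
E
python3 - <<'E'
from n import *
for i in range(2):
    g=get_image("side")[160:186,205:238].mean(2).astype(int)
    if i==0:
        for r in g[::2]:print(*r[::2])
watch(9)
E
```

```text
102 103 102 113 159 190 195 195 197 193 147 120 173 183 194 195 189
104 104 121 169 195 194 195 195 194 192 145 128 193 195 196 194 187
100 133 174 192 195 194 195 196 196 194 150 126 191 195 195 194 188
142 187 193 195 198 198 197 198 196 195 160 124 193 196 196 191 188
187 196 193 192 194 197 195 194 192 196 165 117 190 194 193 187 186
195 191 192 191 190 192 194 194 193 199 182 111 168 195 188 145 164
193 192 194 196 194 195 192 191 192 195 194 142 126 184 174 106 163
191 193 194 192 198 194 190 194 191 190 195 174 118 112 111 122 180
191 191 195 195 192 190 192 191 191 191 189 190 182 152 130 169 185
182 192 192 191 192 191 191 188 189 192 190 193 192 191 187 188 182
175 196 193 192 195 193 193 189 190 192 192 193 191 191 192 190 187
174 197 194 193 195 194 195 194 193 190 190 191 188 187 191 191 188
171 196 194 194 193 192 193 193 192 192 192 192 191 192 193 191 188
10.4 (np.float64(224.0), np.float64(173.0), np.int64(205), np.int64(237), np.int64(189), 91) ys,z 29.5 245.5
10.45 (np.float64(222.8), np.float64(173.3), np.int64(205), np.int64(237), np.int64(189), 94) ys,z 34.1 248.0
10.5 (np.float64(223.0), np.float64(173.4), np.int64(205), np.int64(237), np.int64(189), 94) ys,z 33.3 247.6
10.55 (np.float64(224.1), np.float64(173.0), np.int64(205), np.int64(237), np.int64(189), 91) ys,z 29.1 245.3
10.6 (np.float64(226.0), np.float64(172.3), np.int64(205), np.int64(237), np.int64(189), 85) ys,z 21.7 241.4
10.65 (np.float64(228.4), np.float64(171.3), np.int64(205), np.int64(237), np.int64(189), 81) ys,z 12.3 236.3
10.7 (np.float64(229.2), np.float64(170.4), np.int64(205), np.int64(237), np.int64(189), 61) ys,z 9.1 234.6
10.75 (np.float64(228.9), np.float64(169.6), np.int64(205), np.int64(237), np.int64(189), 47) ys,z 10.3 235.2
10.8 (np.float64(228.9), np.float64(169.4), np.int64(205), np.int64(237), np.int64(189), 45) ys,z 10.3 235.2
```

```bash
cat >> n.py <<'E'
YV=np.array([-XS[1],XS[0],0])
def hookpix(s,r0=150,r1=186,c0=210,c1=250):
    """low end of the J: component of dark, thin pixels; returns leftmost (shank foot) / bottom"""
    g=s[r0:r1,c0:c1].astype(float).mean(2)
    bh=cv2.morphologyEx(g.astype(np.uint8),cv2.MORPH_BLACKHAT,np.ones((7,7)))
    m=(bh>35).astype(np.uint8);n,l,st,ce=cv2.connectedComponentsWithStats(m,connectivity=8)
    ok=[i for i in range(1,n) if st[i,0]+st[i,2]>3 and st[i,4]>12]
    if not ok:return None
    i=max(ok,key=lambda i:st[i,4]);ys,xs=np.nonzero(l==i);b=ys.max();w=bh*(l==i)
    low=ys>=b-2
    return (xs[low].mean()+c0,b+r0,len(xs),xs.min()+c0,xs.max()+c0,ys.min()+r0)
def watch(n):
    for i in range(n):
        s=get_image("side");h=hookpix(s)
        if not h: print(None);continue
        o,d=ray("side",[(h[0],h[1]-1)]);k=((ST-2*XS-o)@XS)/(d[0]@XS);P=o+k*d[0]
        print(round(float(read_state()["clock"]),2),[round(float(v),1) for v in h],"ys,z",round(float((P-ST)@YV),1),P[2].round(1))
E
python3 - <<'E'
from n import *
watch(12)
E
```

```text
10.85 [236.5, 173.0, 67.0, 228.0, 240.0, 154.0] ys,z -21.4 272.7
10.9 [234.0, 174.0, 79.0, 227.0, 238.0, 154.0] ys,z -11.4 274.4
10.95 [231.6, 176.0, 73.0, 225.0, 236.0, 159.0] ys,z -1.9 272.4
11.0 [228.6, 178.0, 76.0, 222.0, 233.0, 158.0] ys,z 10.1 271.9
11.05 [226.5, 179.0, 82.0, 220.0, 231.0, 157.0] ys,z 18.2 272.7
11.1 [225.1, 179.0, 90.0, 219.0, 231.0, 156.0] ys,z 23.4 275.4
11.15 [225.8, 179.0, 89.0, 220.0, 231.0, 156.0] ys,z 20.9 274.1
11.2 [227.3, 179.0, 85.0, 221.0, 232.0, 157.0] ys,z 15.2 271.2
11.25 [229.8, 177.0, 71.0, 223.0, 234.0, 159.0] ys,z 5.3 272.8
11.3 [232.7, 176.0, 84.0, 226.0, 237.0, 155.0] ys,z -6.2 270.3
11.35 [235.1, 174.0, 74.0, 228.0, 239.0, 154.0] ys,z -15.7 272.2
11.4 [236.6, 172.0, 66.0, 228.0, 240.0, 154.0] ys,z -21.9 275.8
```

>>> {"fn": "play_rows", "kwargs": {"deltas": [0,0,0,0,0,0,1,0,0,0,0,0,0,1,0,0,0,0,0,0,1,0,0,0,0,0,0,1,0,0,10,0,0,0,1,0,0,18,0,0,0,1,0,0,18,0,0,0,0.6,0,0,18,0,0,0,0.4,0,0,18,0,0,0,0.25,0,0,18,0,0,0,0.15]}}

```text
clock: 12.65
eef_pos: [651.7, -2.0, 292.0]
tool_rot: [3.141, 0.55, 2.844]
force: [0.3, 0.2, 0.9]
width: 13.2
gripper_force: 0.0
```

>>> {"fn": "play_rows", "kwargs": {"deltas": [0,0,0,0,0,0,0.1,0,0,0,0,0,0,0.05,0,0,0,0,0,0,0,0,0,0,0,0,0,0,0,0,0,0,0,0,0]}}

```text
clock: 13.28
eef_pos: [651.7, -1.8, 291.9]
tool_rot: [3.141, 0.55, 2.844]
force: [-3.3, 1.0, 3.6]
width: 2.0
gripper_force: 59.0
```

```bash
python3 - <<'E'
from n import *
print(read_state()["eef_pos"]);watch(4)
E
```

```text
[651.7  -1.8 291.9]
13.32 [231.1, 176.0, 82.0, 225.0, 236.0, 158.0] ys,z 0.0 273.4
13.38 [231.1, 176.0, 80.0, 225.0, 236.0, 159.0] ys,z 0.0 273.4
13.43 [231.1, 176.0, 82.0, 225.0, 236.0, 158.0] ys,z 0.0 273.4
13.47 [231.1, 176.0, 80.0, 225.0, 236.0, 159.0] ys,z 0.0 273.4
```

```bash
python3 - <<'E'
from n import *
h=np.load("held.npz");L=[]
for s,p in ((h["s"],[642.7,.8,307]),(get_image("side"),read_state()["eef_pos"])):
    b=cv2.resize(s[115:190,195:260],(390,450),interpolation=2).copy()
    S=ST+16*XS
    for P,c in ((p,(255,0,0)),(S+[0,0,395],(0,255,0)),(S+[0,0,340],(0,255,0)),(S+[0,0,300],(0,255,0)),(ST-19*XS+[0,0,300],(0,255,255))):
        u=proj("side",[P])[0];cv2.circle(b,(int((u[0]-195)*6),int((u[1]-115)*6)),3,c,-1)
    L.append(b)
cv2.imwrite("pics/f.png",np.hstack(L)[:,:,::-1])
E
```

```text
(no output)
```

View pics/f.png

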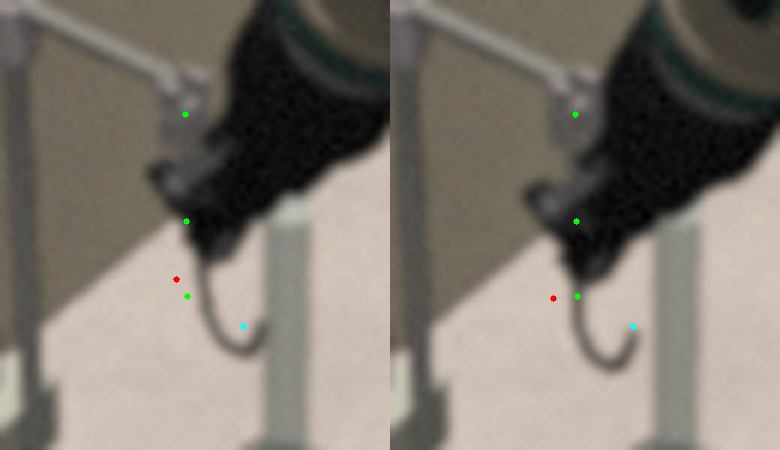

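```bash
python3 - <<'E'
from n import *
s=read_state();z=Ro.from_euler("xyz",s["tool_rot"]).as_matrix()[:,2];x=Ro.from_euler("xyz",s["tool_rot"]).as_matrix()[:,0]
for d in(0,5,10,15,20):print(d,(proj("side",[s["eef_pos"]-d*z])[0]-[195,115])*6+[390,0])
for d in(-11,11):print("x",d,(proj("side",[s["eef_pos"]+d*x])[0]-[195,115])*6+[390,0])
print(s["width"],s["eef_pos"]);watch(1)
E
```

```text
0 [553.8 298.4]
5 [557.3 293.1]
10 [560.8 287.7]
15 [564.3 282.3]
20 [567.9 276.8]
x -11 [540.5 279.3]
x 11 [567.1 317.6]
2.422374152610308 [651.7  -1.8 291.9]
13.57 [231.1, 176.0, 82.0, 225.0, 236.0, 159.0] ys,z 0.0 273.4
```

>>> {"fn": "play_rows", "kwargs": {"deltas": [0,0,0,0,0,0,0.1,0,0,0,0,0,0,0.2,0,0,0,0,0,0,0.4,0,0,0,0,0,0,0.7,0,0,0,0,0,0,1,0,0,0,0,0,0,1,0,0,0,0,0,0,1]}}

```text
clock: 14.45
eef_pos: [651.7, -2.0, 291.7]
tool_rot: [3.141, 0.55, 2.844]
force: [0.1, -0.8, 1.2]
width: 85.3
gripper_force: 0.0
```

```bash
python3 - <<'E'
from n import *
print(read_state()["width"]);watch(10)
E
```

```text
85.29477527940637
14.5 [231.5, 176.0, 64.0, 225.0, 236.0, 160.0] ys,z -1.4 272.7
14.55 [231.1, 176.0, 63.0, 225.0, 235.0, 160.0] ys,z 0.0 273.4
14.6 [231.1, 176.0, 62.0, 225.0, 235.0, 160.0] ys,z 0.0 273.4
14.65 [231.1, 176.0, 62.0, 225.0, 235.0, 160.0] ys,z 0.0 273.4
14.7 [231.1, 176.0, 64.0, 225.0, 235.0, 160.0] ys,z 0.0 273.4
14.75 [231.3, 176.0, 64.0, 225.0, 236.0, 160.0] ys,z -0.7 273.1
14.8 [231.1, 176.0, 70.0, 225.0, 236.0, 159.0] ys,z -0.0 273.4
14.85 [231.1, 176.0, 72.0, 225.0, 236.0, 159.0] ys,z 0.0 273.4
14.9 [231.1, 176.0, 72.0, 225.0, 236.0, 159.0] ys,z 0.0 273.4
14.95 [231.1, 176.0, 72.0, 225.0, 236.0, 159.0] ys,z 0.0 273.4
```

>>> {"fn": "play_rows", "kwargs": {"deltas": [0,0,-30,0,0,0,1,0,0,-80,0,0,0,1,0,0,-140,0,0,0,1,0,0,-150,0,0,0,1]}}

```text
clock: 15.45
eef_pos: [577.2, 22.5, 424.4]
tool_rot: [3.137, 0.557, 2.844]
force: [-0.1, 0.6, -0.1]
width: 85.5
gripper_force: 0.0
```

```bash
python3 - <<'E'
from n import *
CU=np.array([554,250,28]);C=tf(-1.2,.9)
nxt([up(CU,C,130,60),up(CU,C,0)]);watch(2)
t=get_image("top");s=get_image("side");np.savez("cup.npz",t=t,s=s)
for nm,im,(x0,y0,x1,y1) in (("top",t,(168,195,200,224)),("side",s,(182,288,218,326))):
    g=im[y0:y1,x0:x1].mean(2);bg=np.median(np.r_[g[0],g[-1],g[:,0],g[:,-1]]);m=(np.abs(g-bg)>18).astype(np.uint8)
    b=biggest(m)+[x0,y0];print(nm,cv2.boundingRect(b.astype(np.int32)),cv2.minEnclosingCircle(b.astype(np.int32)))
# fit top: rim circle points: leftmost/rightmost & rows
g=t[195:226,170:200].mean(2).astype(int)
for r in g[::2]:print(*r)
E
```

```text
now [-0.1  0.1 -0.2  1.9  0.5  0.8  0.7]
   sim [-0.9  1.  -0.3  1.4  0.8  1.6 -1.1] 0.0 0.0
   sim [-0.8  1.1 -0.2  1.5  1.   1.3 -1.2] 0.0 0.0
clock 15.45 w 85.48879590573452 delta [262.5 278.2 152.9] [0.608, -0.321, 0.676] f [-0.1  0.6 -0.1] q [-0.06, 0.07, -0.23, 1.89, 0.46, 0.75, 0.71]
15.5 [231.2, 176.0, 96.0, 221.0, 235.0, 150.0] ys,z -0.2 273.3
15.55 [231.2, 176.0, 97.0, 221.0, 235.0, 150.0] ys,z -0.2 273.3
top (176, 200, 17, 18) ((183.5, 208.34616088867188), 8.66838264465332)
side (188, 294, 24, 29) ((199.5, 307.75), 14.46773624420166)
138 137 137 136 136 138 135 136 135 133 134 137 140 138 137 136 137 138 137 136 136 135 136 137 136 135 137 136 133 134
135 137 139 136 137 138 137 135 138 138 135 135 137 139 138 136 136 137 136 134 134 135 137 137 135 135 135 136 135 136
138 135 136 139 139 136 138 138 139 136 137 135 138 139 141 139 137 135 137 136 136 135 136 136 136 136 138 136 135 138
135 137 138 140 141 139 140 138 137 110 90 73 45 48 63 88 91 139 137 135 139 137 135 134 135 136 137 136 135 135
137 138 140 138 137 139 128 87 22 30 32 49 89 78 84 91 57 63 99 59 87 139 13
[... 569 characters left out ...]
 137 136 133 135 138 140 140
138 139 139 137 140 139 139 137 138 114 46 60 54 41 26 28 30 41 74 124 137 137 139 137 136 137 138 140 138 137
138 138 140 139 139 137 141 141 141 138 141 142 141 117 122 143 144 143 137 135 138 138 139 138 139 139 139 138 141 140
137 139 138 136 138 137 138 139 139 136 140 139 135 138 139 137 136 136 137 135 133 136 141 140 141 141 127 98 76 49
133 135 138 140 139 136 139 140 137 137 138 136 134 134 137 137 136 140 136 134 123 78 78 58 48 43 52 57 63 65
137 138 136 137 138 138 138 140 139 138 137 138 137 135 136 139 133 126 77 50 48 45 50 56 61 66 65 69 72 73
137 139 138 138 137 136 137 137 137 137 138 138 137 138 127 74 27 58 62 56 48 59 64 67 69 72 73 76 77 79
```

```bash
python3 - <<'E'
from n import *
for c in ((183.7,207.8),(183.5,208.3)):
    P=onz("top",[c],45)[0];print(P,proj("side",[P-[0,0,22]]),proj("top",[P-[0,0,45]]))
a=np.linspace(0,6.28,60)
def bb(n,c):
    R=np.array([[c[0]+28*np.cos(t),c[1]+28*np.sin(t),z] for t in a for z in(0,45)]);u=proj(n,R);return u.min(0),u.max(0)+1
from scipy.optimize import least_squares
f=lambda c:np.r_[np.r_[bb("top",c)]-[176,200,193,218],.7*(np.r_[bb("side",c)]-[188,294,212,323])]
r=least_squares(f,[554,250]);print(r.x,f(r.x))
E
```

```text
[557.3 250.8  45. ] [[200.9 305.4]] [[185.6 209.8]]
[555.5 251.5  45. ] [[201.3 305.9]] [[185.4 210.3]]
[557.4 255.3] [-1.1  0.3 -0.3  0.1  0.4 -0.9 -0.1 -0.8]
```

>>> {"fn": "play_rows", "kwargs": {"deltas": [262,278,153,0.608,-0.321,0.676,1,262,278,153,0.608,-0.321,0.676,1,262,278,153,0.608,-0.321,0.676,1,262,278,153,0.608,-0.321,0.676,1,262,278,153,0.608,-0.321,0.676,1,262,278,153,0.608,-0.321,0.676,1,262,278,153,0.608,-0.321,0.676,1,262,278,153,0.608,-0.321,0.676,1,262,278,153,0.608,-0.321,0.676,0.2]}}

```text
clock: 16.77
eef_pos: [518.0, 331.0, 145.2]
tool_rot: [-3.115, 0.9, 1.965]
force: [-0.5, 0.0, 0.3]
width: 69.6
gripper_force: 0.0
```

```bash
python3 - <<'E'
from n import *
CU=np.array([556.5,252.5,28]);C=tf(-1.2,.9)
nxt([up(CU,C,100,20),up(CU,C,0)]);watch(3)
s=read_state();R=Ro.from_euler("xyz",s["tool_rot"]).as_matrix();p=s["eef_pos"];print(p,s["width"])
im=get_image("side");u0=proj("side",[p])[0];x0,y0=int(u0[0])-50,max(0,int(u0[1])-50)
b=cv2.resize(im[y0:y0+90,x0:x0+100],(600,540),interpolation=2).copy()
w=s["width"]/2
for d,c in((0,(255,0,0)),(13,(255,255,0)),(25,(0,255,0))):
    for e in(-1,1):
        for f in(-11,11):
            u=proj("side",[p-d*R[:,2]+e*w*R[:,1]+f*R[:,0]])[0];cv2.circle(b,(int((u[0]-x0)*6),int((u[1]-y0)*6)),3,c,-1)
cv2.imwrite("pics/g.png",b[:,:,::-1])
E
```

```text
now [-0.9  1.  -0.2  1.4  0.8  1.6 -1. ]
   sim [-0.9  1.  -0.2  1.4  0.8  1.5 -1.1] 0.0 0.0
   sim [-0.8  1.1 -0.1  1.5  0.9  1.3 -1.2] 0.0 0.0
clock 16.775 w 69.64055649763876 delta [21.8  8.1 47.6] [-0.008, 0.001, 0.015] f [-0.5  0.   0.3] q [-0.93, 0.98, -0.17, 1.36, 0.77, 1.55, -1.02]
16.82 [226.1, 170.0, 64.0, 221.0, 227.0, 150.0] ys,z 19.2 302.8
16.88 [225.9, 169.0, 60.0, 221.0, 227.0, 150.0] ys,z 20.0 306.4
16.93 [225.8, 169.0, 58.0, 221.0, 227.0, 150.0] ys,z 20.2 306.5
[521.2 327.5 151.5] 47.757222437193185
```

View pics/g.png

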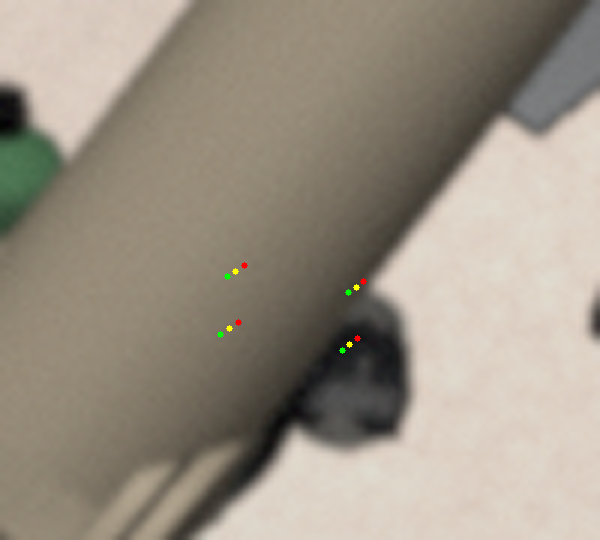

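```bash
python3 - <<'E'
from n import *
def ends(nm,p,r,w,off,sc,x0=0):
    R=Ro.from_euler("xyz",r).as_matrix();p=np.array(p)
    for d in(0,13,26):
        print(nm,d,[((proj(nm,[p-d*R[:,2]+e*w/2*R[:,1]+f*R[:,0]])[0]-off)*sc+[x0,0]).round(0).tolist() for e in(-1,1) for f in(-11,11)])
ends("side",[572.7,17,427.3],[3.14,.55,2.832],85,[180,90],4,360)
ends("top",[572.7,17,427.3],[3.14,.55,2.832],85,[210,90],4)
ends("side",[537.8,25.9,423.7],[-3.141,-.801,-.172],85,[130,60],1)
ends("side",[272.4,-589.5,198.4],[-3.14,0,.433],85,[0,0],1)
ends("top",[272.4,-589.5,198.4],[-3.14,0,.433],85,[0,0],1)
im=cv2.imread("pics/d.png").mean(2).astype(int)
for r in im[70:190:6,550:720:7]:print(*r)
E
```

```text
side 0 [[656.0, 135.0], [675.0, 162.0], [553.0, 178.0], [572.0, 207.0]]
side 13 [[663.0, 124.0], [683.0, 151.0], [559.0, 167.0], [579.0, 196.0]]
side 26 [[671.0, 112.0], [691.0, 140.0], [567.0, 155.0], [587.0, 184.0]]
top 0 [[203.0, 359.0], [195.0, 388.0], [88.0, 324.0], [80.0, 353.0]]
top 13 [[201.0, 365.0], [193.0, 393.0], [84.0, 329.0], [76.0, 358.0]]
top 26 [[198.0, 370.0], [190.0, 399.0], [80.0, 335.0], [73.0, 364.0]]
side 0 [[115.0, 90.0], [110.0, 82.0], [137.0, 77.0], [133.0, 69.0]]
side 13 [[118.0, 88.0], [113.0, 80.0], [140.0, 75.0], [136.0, 67.0]]
side 26 [[121.0, 86.0], [116.0, 78.0], [143.0, 73.0], [139.0, 65.0]]
side 0 [[418.0, 146.0], [411.0, 146.0], [414.0, 133.0], [408.0, 133.0]]
side 13 [[419.0, 143.0], [412.0, 142.0], [415.0, 130.0], [408.0, 129.0]]
side 26 [[420.0, 139.0], [413.0, 139.0], [416.0, 127.0], [409.0, 126.0]]
top 0 [[421.0, 291.0], [418.0, 285.0], [442.0, 279.0], [439.0, 273.0]]
top 13 [[422.0, 291.0], [419.0, 285.0], [444.0, 279.0], [441.0, 273.0]]
top 26 [[424.0, 291.0], [421.0, 285.0], [445.0, 279.0], [442.0, 273.0]]
103 103 105 107 107 105 77 32 25 3
[... 998 characters left out ...]
9 181 192 192 193 194 192 190 191
134 125 108 89 40 9 14 36 52 69 102 106 103 105 111 145 182 195 189 194 192 191 194 193 190
104 106 105 105 73 29 24 48 61 88 107 105 103 116 152 183 195 194 193 192 191 191 194 194 191
86 88 105 106 94 48 37 54 71 100 106 103 114 151 188 192 195 193 191 190 192 192 191 194 192
105 92 104 108 104 87 68 71 94 108 106 117 152 186 192 195 193 191 193 194 190 193 191 193 195
102 91 104 108 108 104 98 97 106 105 116 154 184 190 193 192 192 194 194 194 193 192 193 192 196
77 91 104 107 106 106 104 106 106 118 161 189 193 191 189 190 193 194 195 193 193 197 192 194 194
77 89 104 107 104 106 104 105 118 156 188 192 192 192 191 191 191 192 193 194 194 195 194 194 193
```

>>> {"fn": "play_rows", "kwargs": {"deltas": [40,0,32,0,0,0,0,80,0,63,0,0,0,0,95,0,76,0,0,0,0,109,0,87,0,0,0,0,109,0,87,0,0,0,0,109,0,87,0,0,0,0]}}

```text
clock: 17.73
eef_pos: [520.8, 329.0, 14.3]
tool_rot: [-3.133, 0.897, 1.946]
force: [0.5, 0.5, 0.2]
width: -0.0
gripper_force: 0.0
```

>>> {"fn": "play_rows", "kwargs": {"deltas": [2,0,2,0,0,0,0,5,0,4,0,0,0,0,5,0,4,0,0,0,0]}}

```text
clock: 18.1
eef_pos: [521.4, 329.0, 12.5]
tool_rot: [-3.138, 0.901, 1.941]
force: [-6.8, -4.0, 23.2]
width: 0.2
gripper_force: 0.0
```

>>> {"fn": "play_rows", "kwargs": {"deltas": [-8,0,-6,0,0,0,0,-16,0,-12,0,0,0,0]}}

```text
clock: 18.35
eef_pos: [520.5, 328.1, 27.3]
tool_rot: [-3.13, 0.898, 1.949]
force: [-0.3, 0.1, -0.9]
width: -0.2
gripper_force: 0.0
```

```bash
python3 - <<'E'
from n import *
s=read_state();R=Ro.from_euler("xyz",s["tool_rot"]).as_matrix();p=s["eef_pos"];print(p,s["force"])
for d in(0,12,25,40):print(d,proj("top",[p-d*R[:,2]-11*R[:,0],p-d*R[:,2],p-d*R[:,2]+11*R[:,0]]).ravel(), "shadowless")
u=proj("top",[p])[0];x0,y0=int(u[0])-22,int(u[1])-16
g=get_image("top")[y0:y0+30,x0:x0+34].mean(2).astype(int);print(x0,y0)
for i,r in enumerate(g):print(y0+i,":",*r)
E
```

```text
[520.5 328.1  27.3] [-0.3  0.1 -0.9]
0 [164.9 217.5 163.6 218.5 162.4 219.6] shadowless
12 [162.1 218.1 160.9 219.2 159.6 220.2] shadowless
25 [159.1 218.8 157.8 219.8 156.6 220.8] shadowless
40 [155.5 219.6 154.3 220.6 153.1 221.6] shadowless
141 202
202 : 137 136 135 137 137 135 136 138 138 139 138 138 139 139 140 141 139 140 140 140 140 138 136 139 140 142 141 141 139 136 136 138 137 136
203 : 139 137 136 135 136 137 139 137 139 138 138 138 137 138 139 140 139 137 138 140 139 137 137 140 140 139 139 140 139 137 139 140 140 137
204 : 139 136 135 134 136 135 136 138 141 139 138 138 137 138 139 138 136 139 140 140 138 138 139 139 140 140 139 139 140 140 141 138 139 143
205 : 137 137 136 138 139 136 138 139 140 139 140 140 139 137 139 140 138 141 141 138 139 140 140 139 140 141 142 140 140 142 141 139 139 142
206 : 138 137 137 137 137 136 137 139 139 139 141 141 140 139 139 140 141 141 140 139 139 140 140 139 139 139 139 136 138 138 137 140 140 143
207 : 137 139 139 137 135 135 137 137 136 137 137 138 140 139 140 140 139 138 140 141 141 140 138 141 137 139 140 141 138 137 137 139 139 
[... 2385 characters left out ...]
140 138 137 138 139 138 135 135 139 138 138 138 140 138 137 137
227 : 11 11 3 17 8 16 14 19 66 111 95 67 68 66 97 131 139 140 138 135 136 139 139 138 138 138 139 136 137 138 139 137 136 136
228 : 1 23 47 42 12 13 11 8 74 141 125 65 68 68 64 110 139 138 138 135 135 136 139 140 138 138 138 139 138 138 138 136 138 139
229 : 50 56 68 46 10 13 13 12 69 126 102 63 67 67 65 111 139 138 137 136 135 136 139 140 137 136 137 138 137 136 137 137 137 140
230 : 72 67 60 26 10 15 14 39 92 105 63 65 67 65 60 110 140 139 137 136 137 139 138 138 137 136 138 137 134 135 136 136 137 137
231 : 69 69 39 7 15 14 13 68 118 63 66 67 66 62 81 123 140 138 136 138 140 139 136 136 137 137 138 140 135 136 139 135 134 138
```

>>> {"fn": "play_rows", "kwargs": {"deltas": [6,0,5,0,0,0,0,14,0,11,0,0,0,0,14,0,11,0,0,0,0]}}

```text
clock: 18.77
eef_pos: [519.5, 323.9, 10.0]
tool_rot: [-3.124, 0.906, 1.95]
force: [-5.0, -11.8, 9.5]
width: 0.3
gripper_force: 0.0
```

```bash
python3 - <<'E'
from n import *
s=read_state();R=Ro.from_euler("xyz",s["tool_rot"]).as_matrix();p=s["eef_pos"];F=s["force"];T=s["torque"]*1000
print(p,F,T)
# line of action offset about unknown reference; point on line with given height
for name,ref in (("tcp",p),("flange",p-R[:,2]*200)):
    r0=np.cross(F,T)/(F@F);u=F/np.linalg.norm(F)
    P=ref+r0;k=(0-P[2])/u[2];print(name,"hits z=0 at",P+k*u,"rel tcp",R.T@(P+k*u-p))
im=get_image("top");np.save("t5.npy",im)
g=im[212:230,146:168].mean(2).astype(int)
for i,r in enumerate(g):print(212+i,":",*r)
E
```

```text
[519.5 323.9  10. ] [ -5.  -11.8   9.5] [  84.3  314.7 -348.9]
tcp hits z=0 at [528.  329.8   0. ] rel tcp [ 9.4 10.1  4.1]
flange hits z=0 at [537.5 629.9   0. ] rel tcp [ 179.   126.1 -214.7]
212 : 130 131 139 138 139 138 138 139 138 140 141 139 139 139 139 139 138 138 139 140 138 137
213 : 63 88 130 134 141 137 141 140 140 141 141 138 137 139 139 136 135 138 140 140 139 140
214 : 61 61 62 94 130 132 140 139 138 139 140 137 138 139 140 136 136 139 140 139 138 139
215 : 31 53 67 65 63 96 134 138 138 139 140 139 140 141 139 140 139 141 139 137 137 137
216 : 16 44 68 67 65 62 97 134 140 142 142 140 141 140 140 140 140 139 138 139 139 138
217 : 16 40 66 68 67 66 72 108 132 131 126 135 133 139 143 142 142 139 139 140 139 136
218 : 15 23 45 60 62 60 79 84 64 49 35 104 94 113 141 132 137 137 138 139 141 138
219 : 17 14 17 27 30 22 23 28 39 46 53 56 67 61 113 86 126 138 138 139 139 140
220 : 16 18 15 11 28 54 60 58 69 73 73 58 46 41 58 62 127 141 140 140 139 138
221 : 17 17 13 15 50 74 66 54 50 48 46 56 54 56 64 61 114 138 141 142 141 139
222 : 14 16 9 6 20 44 55 59 61 72 76 74 61 57 64 64 85 131 141 141 140 140
223 : 12 9 8 13 11 47 75 69 56 44 31 15 24 58 65 61 128 142 140 139 136 139
224 : 13 16 17 16 15 16 25 14 11 10 8 14 39 57 64 87 130 141 140 137 136 139
225 : 8 19 17 17 12 12 7 7 17 21 30 41 82 98 97 131 141 140 139 135 135 139
226 : 10 12 12 14 16 19 24 35 46 48 83 101 127 142 140 138 139 138 138 135 135 139
227 : 10 8 15 12 19 39 58 66 71 67 115 145 141 140 136 135 139 139 139 136 139 138
228 : 22 11 17 17 15 39 67 71 69 66 96 131 140 138 136 134 136 139 139 137 137 138
229 : 52 13 14 16 15 29 56 69 68 67 61 110 139 138 136 135 135 139 141 136 136 137
```

>>> {"fn": "play_rows", "kwargs": {"deltas": [-14,0,-11,0,0,0,1,-30,0,-24,0,0,0,1]}}

```text
clock: 19.08
eef_pos: [520.2, 328.2, 47.1]
tool_rot: [-3.127, 0.898, 1.951]
force: [0.8, 0.4, 0.4]
width: 35.9
gripper_force: 0.0
```

```bash
python3 - <<'E'
import cv2
im=cv2.imread("pics/side0.png")
for r in range(96,156,3):print(r,":",*["%d"%im[r,c].mean() + ("b" if int(im[r,c,0])>int(im[r,c,2])+40 else "") for c in range(400,446,2)])
im=cv2.imread("pics/top0.png")
print()
for r in range(262,300,2):print(r,":",*["%d"%im[r,c].mean() + ("b" if int(im[r,c,0])>int(im[r,c,2])+40 else "") for c in range(410,456,2)])
E
```

```text
96 : 26 25 26 18 21 24 21 11 11 14 12 15 12 15 6 12 17 14 15 20 23 24 24
99 : 24 28 24 24 26 21 24 15 12 12 15 8 17 12 17 12 11 13 22 22 21 27 22
102 : 23 20 27 23 26 28 22 12 13 15 12 14 14 15 18 22 14 25 24 21 27 23 27
105 : 21 23 24 28 30 27 25 4 11 16 11 12 20 18 17 24 21 22 21 28 26 23 20
108 : 24 27 27 27 28 25 19 6 14 17 13 11 23 30 23 26 26 20 25 24 25 24 20
111 : 25 20 24 23 26 26 22 23 11 13 8 6 19 38 35 19 26 21 25 24 26 17 25
114 : 21 29 25 25 27 22 23 17 14 17 14 11 16 27 21 19 22 20 23 25 24 28 27
117 : 31 23 27 28 23 22 16 14 11 21 16 14 18 16 19 20 21 25 26 25 25 20 28
120 : 26 28 29 31 31 27 18 14 17 7 14 21 22 9 17 25 22 25 24 21 21 26 28
123 : 27 33 28b 26b 33b 33b 31 30 28 18 13 10 13 12 22 19 17 21 19 24 27 25 23
126 : 27 30 27b 30b 29b 35b 31b 35b 36 43 23 14 22 21 20 26 24 24 25 21 22 23 19
129 : 28 28 31 32b 34b 34b 38b 35b 47 38 18 30 36 23 24 22 20 24 24 23 23 26 28
132 : 40 49 37 33b 31b 36b 31b 36 50 20 19 33 23 26 23 26 21 27 23 26 20 26 24
135 : 65 76 81 81 77 73 70 71 54 42 37 35 21 26 21 27 26 25 22 25 23 27 21
138 : 80 86 88 91 94 92 91 84 69 32 24 20
[... 1183 characters left out ...]
6 5 15 31 25
282 : 37 37 37 42 53 53 52 54 55 54 57 21 6 34 6 4 2 4 3 7 15 31 24
284 : 44 46 38 38 48 54 53 46 49 47 22 4 2 40 3 4 3 0 1 8 9 35 27
286 : 47 48 47 47 45 89 94 22 3 4 35 0 8 4 20 2 1 5 5 8 10 24 30
288 : 41 46 48 47 49 48 25 2 2 2 8 8 19 19 20 9 3 2 1 3 9 16 35
290 : 133 95 63 52 54 45 26 6 4 7 10 23 19 12 0 19 75 58 0 3 4 10 21
292 : 127 128 129 132 133 133 122 0 3 7 14 17 3 73 137 133 129 133 106 11 0 1 24
294 : 130 130 125 129 130 129 131 63 1 0 2 1 18 135 126 125 126 126 131 133 122 24 23
296 : 126 129 129 130 128 129 132 128 130 137 138 135 131 130 128 129 130 129 131 131 39 23 28
298 : 129 129 129 130 130 129 129 125 128 129 130 128 129 128 128 128 130 129 137 31 24 29 35
```

```bash
python3 - <<'E'
from n import *
C=tf(-1.2,.9);h=np.array([.362,-.932,0]);E=np.array([563.7,233.9,17])
delta(E-85*h+[0,0,8],C);delta(E,C);print(read_state()["eef_pos"])
E
```

```text
clock 19.075 w 35.86519045319015 delta [ 5.6  6.7 28.3] [-0.007, -0.002, 0.006] f [0.8 0.4 0.4] q [-0.93, 1.11, -0.16, 1.37, 0.8, 1.44, -1.11]
clock 19.075 w 35.86519045319015 delta [-41.    6.8  99.8] [-0.007, -0.002, 0.006] f [0.8 0.4 0.4] q [-0.93, 1.11, -0.16, 1.37, 0.8, 1.44, -1.11]
[520.2 328.2  47.1]
```

>>> {"fn": "play_rows", "kwargs": {"deltas": [0,0,0,0,0,0,1,0,3,0,0,0,0,1,5.6,6.7,28,-0.007,0,0.006,1,5.6,6.7,28,-0.007,0,0.006,1,-10,6.7,52,-0.007,0,0.006,1,-26,6.8,77,-0.007,0,0.006,1,-41,6.8,100,-0.007,0,0.006,1,-41,6.8,100,-0.007,0,0.006,1]}}

```text
clock: 20.08
eef_pos: [564.8, 231.2, 17.6]
tool_rot: [3.14, 0.901, 1.937]
force: [0.1, 0.3, 0.4]
width: 85.8
gripper_force: 0.0
```

>>> {"fn": "play_rows", "kwargs": {"deltas": [0,0,0,0,0,0,0.8,0,0,0,0,0,0,0.7,0,0,0,0,0,0,0.6,0,0,0,0,0,0,0.5,0,0,0,0,0,0,0.4]}}

```text
clock: 20.7
eef_pos: [564.2, 234.6, 17.3]
tool_rot: [3.138, 0.898, 1.939]
force: [-1.3, 4.6, 5.1]
width: 50.9
gripper_force: 61.4
```

```bash
python3 - <<'E'
from n import *
delta([563.7,233.9,17],tf(-1.2,.9));s=read_state();print(s["eef_pos"],s["width"],s["gripper_force"],s["torque"]*1000)
im=get_image("top")
for r in range(196,230):print(r,":",*im[r,168:204].mean(1).astype(int))
E
```

```text
clock 20.7 w 50.92342743042355 delta [-0.1 -0.7  0.6] [0.002, -0.002, -0.001] f [-1.3  4.6  5.1] q [-0.82, 1.1, -0.12, 1.53, 0.9, 1.27, -1.16]
[564.2 234.6  17.3] 50.92342743042355 61.37066292576492 [478.7  47.5 175.5]
196 : 142 141 137 140 142 139 139 139 138 137 137 137 138 140 141 139 139 138 137 140 140 139 136 138 139 141 138 137 137 138 136 138 137 137 140 142
197 : 74 142 142 143 142 142 142 141 140 139 140 140 138 137 139 141 140 138 138 140 138 137 136 137 139 139 138 138 137 137 136 138 142 142 140 138
198 : 35 67 66 62 59 146 145 143 142 142 144 141 139 136 138 140 140 139 140 140 139 138 135 138 137 138 137 135 136 137 135 138 141 140 138 136
199 : 14 55 68 67 66 68 149 71 72 81 146 139 139 139 140 141 142 142 139 137 139 139 137 139 139 139 138 139 140 138 137 142 142 139 138 139
200 : 16 12 26 40 25 10 21 6 17 36 82 107 75 142 140 141 141 142 138 138 143 143 140 138 139 139 139 139 142 140 139 139 138 137 138 138
201 : 17 15 12 9 24 54 51 68 88 85 81 61 49 90 106 88 105 120 97 116 141 138 140 140 138 138 137 139 138 136 136 137 139 136 134 138
202 : 17 14 15 19 90 87 67
[... 3039 characters left out ...]
135 136 138
225 : 65 62 40 16 11 12 14 11 28 51 71 66 67 65 93 142 139 139 140 138 139 140 139 138 139 140 138 137 138 140 141 140 138 138 138 140
226 : 36 18 14 13 18 13 21 32 59 68 67 63 89 92 143 140 137 136 139 138 138 138 139 140 140 139 137 136 139 138 140 141 139 137 137 141
227 : 14 17 15 12 22 17 46 69 67 67 93 92 144 142 140 138 137 137 137 137 137 137 136 139 141 140 138 139 139 140 141 139 138 139 140 140
228 : 13 13 12 17 49 49 71 68 63 92 146 142 140 138 138 138 136 138 138 136 139 138 135 137 139 140 139 137 137 138 138 137 137 139 140 140
229 : 8 18 36 47 69 68 67 63 92 142 139 136 139 138 136 139 140 138 137 141 141 140 137 137 138 142 140 137 138 139 139 138 140 140 138 139
```

```bash
python3 - <<'E'
from n import *
C=tf(-1.2,.9);h=np.array([.362,-.932,0]);P=ST+19.5*h
s=read_state();R0=Ro.from_euler("xyz",s["tool_rot"])
delta(s["eef_pos"]+[0,0,60],C);delta(P+[0,0,85],C)
nxt([(P+[0,0,85],C),(P+[0,0,26],C)]);watch(1)
E
```

```text
clock 20.75 w 50.982799575371175 delta [-46.9   0.1 -37.4] [0.002, -0.002, -0.001] f [-0.5  3.8  5.3] q [-0.82, 1.1, -0.12, 1.53, 0.9, 1.27, -1.16]
clock 20.75 w 50.982799575371175 delta [-211.8  -30.5  157.1] [0.002, -0.002, -0.001] f [-0.5  3.8  5.3] q [-0.82, 1.1, -0.12, 1.53, 0.9, 1.27, -1.16]
now [-0.8  1.1 -0.1  1.5  0.9  1.3 -1.2]
   sim [-0.5  0.9  0.   1.9  1.2  1.  -1.1] 0.0 0.0
   sim [-0.5  1.   0.   1.9  1.2  0.9 -1.2] 0.0 0.0
clock 20.75 w 50.982799575371175 delta [-211.8  -30.5  157.1] [0.002, -0.002, -0.001] f [-0.5  3.8  5.3] q [-0.82, 1.1, -0.12, 1.53, 0.9, 1.27, -1.16]
None
```

>>> {"fn": "play_rows", "kwargs": {"deltas": [-24,0,-19,0,0,0,0.4,-47,0,-37,0,0,0,0.4,-80,-6,2,0,0,0,0.4,-115,-13,45,0,0,0,0.4,-150,-19,85,0,0,0,0.4,-185,-25,125,0,0,0,0.4,-205,-29,150,0,0,0,0.4,-212,-30.5,157,0,0,0,0.4,-212,-30.5,157,0,0,0,0.4,-212,-30.5,157,0,0,0,0.4]}}

```text
clock: 22.05
eef_pos: [627.7, -12.3, 84.0]
tool_rot: [3.139, 0.896, 1.942]
force: [1.2, 0.3, -1.2]
width: 50.9
gripper_force: 62.5
```

```bash
python3 - <<'E'
from n import *
C=tf(-1.2,.9);h=np.array([.362,-.932,0]);P=ST+19.5*h
s=read_state();print(s["eef_pos"],s["width"]);p=s["eef_pos"]
nxt([(P+[0,0,30],C)])
cc=p-19.5*h;cc[2]=p[2]-17.3+45
print("pred rim c",proj("top",[cc]),"bottom",proj("top",[cc-[0,0,45]]))
im=get_image("top");u=proj("top",[cc])[0].astype(int);print(u)
for r in range(u[1]-13,u[1]+14):print(r,":",*im[r,u[0]-14:u[0]+16].mean(1).astype(int))
E
```

```text
[627.7 -12.3  84. ] 50.893393784583886
now [-0.5  0.9  0.   1.9  1.2  1.  -1.1]
   sim [-0.5  1.   0.   1.9  1.2  0.9 -1.2] 0.0 0.0
clock 22.05 w 50.893393784583886 delta [41.  -0.4 35.2] [0.003, -0.004, 0.0] f [ 1.2  0.3 -1.2] q [-0.52, 0.91, 0.01, 1.86, 1.16, 1.0, -1.13]
pred rim c [[250.  186.5]] bottom [[250.  189.1]]
[249 186]
173 : 144 127 96 86 85 86 86 84 85 84 85 85 84 84 79 99 92 76 83 84 83 86 63 33 69 88 85 83 83 83
174 : 114 136 107 88 85 86 87 85 85 84 85 84 85 85 88 100 94 82 84 85 61 69 66 34 69 85 85 84 84 82
175 : 84 85 69 85 86 86 85 86 85 84 86 85 85 84 105 103 85 83 84 60 33 35 34 35 33 69 86 84 84 83
176 : 89 96 82 87 87 87 86 86 85 85 85 85 85 76 84 81 76 84 86 63 33 36 36 35 34 34 65 84 83 82
177 : 35 89 102 90 89 89 80 58 59 79 87 86 87 68 47 61 79 85 85 63 34 36 36 34 33 68 83 83 81 82
178 : 14 14 15 39 33 10 6 8 13 48 81 89 86 111 98 67 78 85 85 86 63 33 70 65 67 85 84 83 81 81
179 : 16 14 13 13 25 46 51 60 80 88 86 66 74 96 96 104 100 89 87 86 63 32 67 85 84 83 82 82 83 83
180 : 18 17 16 29 73 93 83 59 46 33 12 16 62 58 31 30 49 51 50 79 64 67 86 86 85 83 
[... 1207 characters left out ...]
 110 113 81 23 31 34 68 83 84 84 84 84
193 : 15 18 22 58 84 92 91 89 77 48 47 87 114 113 95 70 66 104 104 59 29 32 32 67 87 84 86 85 85 85
194 : 17 19 15 12 8 31 76 92 91 72 37 22 22 35 56 75 87 65 37 32 32 34 70 86 85 85 86 85 86 86
195 : 18 17 16 16 17 12 9 21 44 41 55 81 90 89 74 55 42 34 33 33 34 33 68 86 86 86 84 84 85 85
196 : 11 14 14 14 17 9 13 14 10 12 32 42 32 18 18 16 19 30 36 35 35 71 88 86 85 85 86 86 86 86
197 : 10 13 6 8 8 11 15 16 15 18 13 10 16 32 28 13 25 34 36 70 88 87 85 85 85 87 87 86 87 87
198 : 9 9 11 11 7 6 11 7 13 14 12 11 10 6 19 32 39 34 71 88 86 83 83 85 86 86 86 86 86 87
199 : 9 11 6 15 15 14 15 16 17 16 11 16 18 27 36 38 34 35 68 87 86 84 86 85 85 85 86 87 87 87
```

>>> {"fn": "play_rows", "kwargs": {"deltas": [20,0,17,0,0,0,0.4,35,0,30,0.003,-0.004,0,0.4,41,-0.4,35,0.003,-0.004,0,0.4,44,-0.4,37.5,0.003,-0.004,0,0.4,44,-0.4,37.5,0.003,-0.004,0,0.4]}}

```text
clock: 22.72
eef_pos: [628.3, -16.6, 27.4]
tool_rot: [-3.141, 0.902, 1.94]
force: [0.3, -0.4, -1.2]
width: 50.9
gripper_force: 62.5
```

>>> {"fn": "play_rows", "kwargs": {"deltas": [0.6,0,0.4,0,0,0,0.4,1,0,0.8,0,0,0,0.4,1,0,0.8,0,0,0,0.4]}}

```text
clock: 23.1
eef_pos: [628.2, -17.0, 26.0]
tool_rot: [-3.141, 0.902, 1.939]
force: [0.5, -0.5, -0.6]
width: 50.7
gripper_force: 62.5
```

```bash
python3 - <<'E'
from n import *
C=tf(-1.2,.9);h=np.array([.362,-.932,0]);P=ST+19.5*h
s=read_state();print(s["eef_pos"],s["force"])
delta(P+[0,0,25.5],C)
E
```

```text
[628.2 -17.   26. ] [ 0.5 -0.5 -0.6]
clock 23.1 w 50.7483819467667 delta [ 2.1  0.9 -1.8] [-0.002, 0.002, -0.002] f [ 0.5 -0.5 -0.6] q [-0.53, 1.02, 0.02, 1.84, 1.21, 0.95, -1.22]
```

Shift 2.8 mm in +y, set down, then open gently.

>>> {"fn": "play_rows", "kwargs": {"deltas": [2.1,1,-1.8,0,0,0,0.4,2.1,1,-1.8,0,0,0,0.4,2.4,1,-1.5,0,0,0,0.4,2.4,1,-1.5,0,0,0,0.55,2.4,1,-1.5,0,0,0,0.7,2.4,1,-1.5,0,0,0,0.85,2.4,1,-1.5,0,0,0,1,2.4,1,-1.5,0,0,0,1,2.4,1,-1.5,0,0,0,1]}}

```text
clock: 24.22
eef_pos: [628.1, -14.1, 24.8]
tool_rot: [-3.14, 0.902, 1.94]
force: [0.2, 0.8, -0.2]
width: 85.3
gripper_force: 0.0
```

```bash
python3 - <<'E'
from n import *
C=tf(-1.2,.9)
s=read_state();p=s["eef_pos"];print(p,s["width"])
nxt([(p+[0,0,10]-160*C.as_matrix()[:,2],C)]);watch(3)
im=get_image("top")
for r in range(178,202):print(r,":",*im[r,236:266].mean(1).astype(int))
E
```

```text
[628.1 -14.1  24.8] 85.32068660515677
now [-0.5  1.   0.   1.8  1.2  1.  -1.2]
   sim [-0.7  0.8 -0.1  1.8  1.   1.2 -1.1] 0.0 0.0
clock 24.225 w 85.32068660515677 delta [  -8.2   -0.4 -166.2] [-0.003, 0.002, -0.001] f [ 0.2  0.8 -0.2] q [-0.53, 1.02, 0.02, 1.84, 1.21, 0.96, -1.22]
None
None
None
178 : 8 11 10 11 23 54 79 89 86 86 85 86 110 96 64 76 84 84 86 62 33 70 64 65 84 83 82 80 81 82
179 : 42 61 81 90 90 90 68 52 77 87 85 83 90 83 80 85 84 83 85 61 31 67 87 85 82 82 82 83 82 82
180 : 53 62 48 35 13 0 0 8 25 68 84 84 84 84 84 85 84 84 85 62 67 86 84 85 83 82 84 83 83 83
181 : 9 0 0 0 0 12 31 38 34 67 85 85 85 83 84 84 83 85 61 31 66 84 82 83 82 82 82 84 83 82
182 : 2 7 18 18 24 34 36 71 88 87 85 84 84 85 84 85 86 87 63 31 67 85 84 84 83 83 83 83 84 83
183 : 36 39 41 37 72 90 88 86 85 85 85 90 112 112 98 100 111 96 56 32 67 83 82 82 83 82 81 83 82 82
184 : 38 72 91 90 87 85 85 85 84 92 90 54 25 33 37 34 36 39 44 71 86 84 84 83 82 83 83 83 84 84
185 : 34 72 89 88 86 84 86 85 89 85 55 31 35 36 37 39 38 35 39 93 100 84 84 84 84 83 83 84 84 84
186 : 34 70 87 85 85 85 85 89 80 51 28 
[... 892 characters left out ...]
 85 85 84 84
195 : 13 26 72 90 87 86 86 73 53 88 110 112 113 112 110 111 114 115 121 98 46 65 87 86 84 85 83 85 87 86
196 : 17 21 30 69 88 86 86 88 63 27 76 113 112 108 108 105 106 112 84 35 56 81 84 84 85 86 85 84 87 87
197 : 13 30 37 70 89 86 86 86 79 54 32 30 49 78 86 87 61 25 29 47 75 85 85 86 87 86 86 86 84 86
198 : 17 24 34 35 69 87 86 86 86 80 61 43 35 35 34 33 33 33 47 76 86 83 84 85 85 86 85 85 87 87
199 : 15 16 14 54 84 90 87 84 85 88 87 81 62 50 49 57 61 75 86 86 84 85 84 85 84 86 86 87 87 85
200 : 16 18 16 14 22 72 88 86 84 86 87 89 89 89 90 88 87 87 86 84 85 84 83 85 85 87 86 87 86 89
201 : 12 14 19 18 12 14 68 88 87 87 86 87 86 76 55 58 54 70 86 86 85 85 86 86 88 87 85 85 85 86
```

>>> {"fn": "play_rows", "kwargs": {"deltas": [0,0,-30,0,0,0,1,-4,0,-80,0,0,0,1,-8,0,-130,0,0,0,1,-8,0,-166,0,0,0,1]}}

```text
clock: 24.92
eef_pos: [582.8, 104.8, 135.4]
tool_rot: [3.14, 0.901, 1.939]
force: [-0.8, 0.1, -0.2]
width: 85.2
gripper_force: 0.0
```

```bash
python3 - <<'E'
from n import *
t=get_image("top");s=get_image("side")
print("rim @",onz("top",[(250.2,190.9)],53),proj("top",[ST+[0,0,53]]),"ST",ST)
def bb(n,c):
    R=np.array([[c[0]+28*np.cos(t),c[1]+28*np.sin(t),z] for t in np.linspace(0,6.28,60) for z in(8,53)]);u=proj(n,R);return np.r_[u.min(0),u.max(0)]
print("pred top bb",bb("top",ST),"side",bb("side",ST))
watch(6)
for r in range(216,258,2):print(r,":",*s[r,212:252:2].mean(1).astype(int))
for r in range(180,202,2):print(r,":",*t[r,238:264].mean(1).astype(int))
E
```

```text
rim @ [[616.8   5.4  53. ]] [[250.6 189.8]] ST [621   4   0]
pred top bb [243.  182.4 258.2 199.5] side [221.7 228.7 240.4 252.2]
None
None
None
None
None
None
216 : 104 98 97 95 91 88 82 76 72 69 63 62 123 197 204 205 206 207 208 206
218 : 103 98 95 92 89 86 78 74 68 64 60 94 180 202 204 207 207 207 208 208
220 : 100 95 92 90 86 80 77 69 64 64 66 156 203 207 204 206 205 206 209 207
222 : 96 93 92 86 83 79 72 65 61 60 125 197 206 207 207 206 208 207 208 210
224 : 98 92 89 85 79 74 69 65 61 88 178 205 206 203 206 206 206 207 208 209
226 : 94 90 86 81 78 70 64 60 62 138 204 206 207 207 206 206 206 207 208 208
228 : 93 87 83 80 71 68 63 60 74 121 169 201 206 207 205 205 207 207 209 209
230 : 90 85 79 77 69 64 62 59 91 120 128 142 183 202 209 209 210 209 208 208
232 : 85 82 78 74 67 65 60 54 81 93 91 88 116 157 193 208 207 209 205 207
234 : 83 81 74 67 65 64 57 53 72 85 86 85 78 92 143 176 203 207 204 207
236 : 82 75 72 84 91 87 58 53 69 81 88 85 79 75 119 122 157 190 203 208
238 : 89 79 109 142 129 72 50 37 32 44 64 76 74 85 101 114 119 132 169 198
240 : 127 111 152 143 85 49 40 30 21 2
[... 893 characters left out ...]
7 90 83 50 26 65 82 95 107 103 88 53 24 32 77 91 86 86 86 87 85 84
188 : 89 87 86 88 89 92 62 74 111 119 117 116 117 117 118 88 47 51 57 80 89 85 85 84 84 85
190 : 88 86 86 87 83 58 43 91 112 114 115 116 115 117 117 117 117 118 90 85 95 87 86 85 86 84
192 : 88 88 87 88 79 88 72 92 115 112 110 114 116 116 114 115 117 118 106 75 72 84 84 84 85 86
194 : 88 88 88 88 89 61 92 119 116 115 114 112 111 115 115 116 118 119 87 33 65 86 85 86 87 87
196 : 88 88 87 87 87 89 64 27 78 113 114 109 109 106 106 114 85 36 56 82 87 86 85 86 86 86
198 : 88 88 87 86 87 87 87 80 62 44 36 36 34 34 33 32 49 77 87 85 85 87 87 86 87 87
200 : 89 87 88 88 86 85 86 87 87 89 91 89 88 88 88 88 86 87 86 85 85 87 87 88 87 88
```

```bash
python3 - <<'E'
from n import *
G=tf(-1.2,1.1);SL=np.array([542.5,-238,73]);H=tf(-1.56,1.1)
nxt([up(SL,G,120,10),up(SL,G,-10),up(SL+[0,0,150],G,-10)])
E
```

```text
now [-0.7  0.9 -0.1  1.8  1.   1.2 -1.1]
   sim [-0.6  0.9  0.1  2.3  1.5  1.  -1.6] 0.0 0.0
   sim [-0.3  1.1  0.2  2.2  1.9  0.9 -1.8] 0.0 0.0
   sim [-0.4  0.8  0.3  2.3  1.7  0.9 -1.4] 0.0 0.0
clock 25.325 w 85.69362764349202 delta [-127.1 -159.4  169.5] [-0.005, -0.196, -0.0] f [ 0.3 -0.8 -0.1] q [-0.68, 0.86, -0.07, 1.77, 0.97, 1.19, -1.07]
```

>>> {"fn": "play_rows", "kwargs": {"deltas": [-20,-50,10,0,0,0,1,-127,-159,169,0,-0.196,0,1,-127,-159,169,0,-0.196,0,1,-127,-159,169,0,-0.196,0,1,-127,-159,169,0,-0.196,0,1,-127,-159,169,0,-0.196,0,1,-127,-159,169,0,-0.196,0,1]}}

```text
clock: 26.2
eef_pos: [511.2, -151.1, 128.4]
tool_rot: [-3.141, 1.097, 1.94]
force: [0.4, 0.3, -0.1]
width: 85.0
gripper_force: 0.0
```

```bash
python3 - <<'E'
from n import *
G=tf(-1.2,1.1);SL=np.array([542.5,-238,73])
nxt([up(SL,G,-10)]);print(read_state()["eef_pos"]);watch(4)
t=get_image("top");s=get_image("side")
for P in ([542.5,-238,60],[542.5,-238,87],[542.5,-238,160],[542.5,-238,215]):print(P,proj("top",[P]),proj("side",[P]))
print("top")
for r in range(198,216):print(r,":",*t[r,306:338].mean(1).astype(int))
print("side")
for r in range(156,212,2):print(r,":",*s[r,278:306].mean(1).astype(int))
E
```

```text
now [-0.6  0.9  0.1  2.3  1.5  1.  -1.6]
   sim [-0.3  1.1  0.2  2.2  1.9  0.9 -1.8] 0.0 0.0
clock 26.2 w 85.02424025775741 delta [  7.1  -2.  136.5] [-0.002, -0.003, -0.001] f [ 0.4  0.3 -0.1] q [-0.57, 0.91, 0.14, 2.29, 1.49, 0.98, -1.61]
[ 511.2 -151.1  128.4]
26.25 [231.2, 176.0, 99.0, 221.0, 236.0, 150.0] ys,z -0.2 273.3
26.3 [231.2, 176.0, 98.0, 221.0, 235.0, 150.0] ys,z -0.2 273.3
26.35 [231.3, 176.0, 98.0, 221.0, 235.0, 150.0] ys,z -0.7 273.1
26.4 [231.2, 176.0, 98.0, 221.0, 235.0, 150.0] ys,z -0.2 273.3
[542.5, -238, 60] [[317.1 209.8]] [[291.1 199.7]]
[542.5, -238, 87] [[318.2 208.6]] [[291.6 193.1]]
[542.5, -238, 160] [[321.4 205.1]] [[293.2 174.7]]
[542.5, -238, 215] [[324.  202.2]] [[294.5 160.1]]
top
198 : 141 137 139 141 139 138 138 140 138 139 139 141 139 139 140 141 139 140 140 138 137 138 139 139 138 140 141 141 143 141 141 141
199 : 141 137 139 142 140 140 139 139 139 138 141 141 140 138 140 139 136 137 141 140 139 138 141 143 142 140 140 140 141 141 140 139
200 : 141 139 139 139 136 139 138 136 137 139 139 139 139 139 141 114 110 111 92 85 114 112 107 140 144 141 
[... 3894 characters left out ...]
62 62 65 112 170 202 206 209 209 210 206 206
198 : 70 73 70 70 71 71 71 69 69 71 68 68 67 66 66 66 64 58 70 117 178 205 210 209 209 209 209 208
200 : 72 72 72 70 69 71 72 68 68 71 69 68 68 67 66 63 63 61 66 117 177 204 211 210 212 211 210 209
202 : 71 71 71 71 70 71 70 70 72 71 69 69 68 67 66 64 64 56 63 92 139 172 189 190 179 162 167 180
204 : 68 71 72 72 70 70 71 69 70 70 67 70 67 68 66 65 63 61 59 57 58 64 76 89 91 82 79 90
206 : 70 71 71 72 72 73 71 70 70 69 69 66 69 67 66 63 62 64 58 55 46 31 23 26 25 27 21 34
208 : 71 70 72 72 72 70 71 70 68 69 68 68 66 66 66 63 62 63 59 57 49 39 31 23 25 20 22 34
210 : 75 70 71 71 73 69 70 72 68 70 69 66 65 66 64 67 63 62 63 58 47 41 43 50 56 55 57 57
```

```bash
python3 - <<'E'
from n import *
t=get_image("top");ph=np.linspace(0,2*np.pi,24,endpoint=False)
bg=np.full((384,512),140.)
g=t.mean(2)
for th in(-.1,0,.05,.1,.15,.2,.25):
    d=np.array([-np.sin(th),np.cos(th),0]);best=[]
    for dx in(-4,-2,0,2,4,6):
      for r in(24.5,):
        P=np.array([[542.5+dx,-238,193]+r*(np.cos(a)*d+np.sin(a)*np.array([0,0,1])) for a in ph])
        u=proj("top",P);v=cv2.remap(g.astype(np.float32),u[:,0].astype(np.float32)[None],u[:,1].astype(np.float32)[None],1)[0]
        best.append(round(float(v.mean()),1))
    e=proj("top",[np.array([542.5,-238,193])+24.5*d,np.array([542.5,-238,193])-24.5*d])
    print(th,best,e.ravel())
E
```

```text
-0.1 [101.6, 100.4, 96.4, 92.5, 93.2, 99.7] [315.7 202.8 330.1 204. ]
0 [96.2, 90.8, 84.3, 84.5, 90.5, 100.4] [315.6 203.5 330.1 203.3]
0.05 [92.3, 84.3, 79.2, 82.1, 92.3, 102.8] [315.7 203.8 330.1 203. ]
0.1 [86.9, 78.3, 76.6, 81.3, 94.2, 105.2] [315.7 204.2 330.1 202.6]
0.15 [80.4, 74.3, 76.0, 83.2, 95.9, 106.7] [315.8 204.6 330.  202.3]
0.2 [74.5, 71.6, 77.2, 87.2, 96.8, 106.6] [315.8 204.9 329.9 201.9]
0.25 [70.0, 71.1, 79.6, 90.6, 98.7, 105.1] [315.9 205.3 329.8 201.5]
```

>>> {"fn": "play_rows", "kwargs": {"deltas": [7,-2,5,0,0,0,1,7,-2,45,0,0,0,1,7,-2,85,0,0,0,1,7,-2,115,0,0,0,1,7,-2,136,0,0,0,1,7,-2,136,0,0,0,1]}}

```text
clock: 27.3
eef_pos: [550.3, -263.9, 60.1]
tool_rot: [-3.137, 1.099, 1.941]
force: [0.6, 0.6, -0.2]
width: 85.4
gripper_force: 0.0
```

```bash
python3 - <<'E'
from n import *
G=tf(-1.2,1.1);SL=np.array([542.5,-238,73])
delta(*up(SL,G,-10));print(read_state()["eef_pos"])
t=get_image("top")
for r in range(194,222):print(r,":",*t[r,300:336].mean(1).astype(int))
print(proj("top",[read_state()["eef_pos"]]))
E
```

```text
clock 27.3 w 85.42752007442138 delta [ 0.8  2.1 -0.9] [-0.006, -0.001, -0.0] f [ 0.6  0.6 -0.2] q [-0.34, 1.08, 0.22, 2.24, 1.84, 0.94, -1.8]
[ 550.3 -263.9   60.1]
194 : 128 138 141 142 140 138 137 139 140 140 138 135 137 139 138 137 136 138 135 134 136 138 140 139 138 138 137 138 140 140 140 139 138 139 138 135
195 : 114 142 140 140 140 141 138 140 141 141 138 137 137 139 138 136 135 137 135 134 138 137 138 140 143 140 137 137 139 141 139 137 137 138 138 137
196 : 117 143 139 141 144 141 144 123 107 131 138 137 138 137 137 136 135 136 136 136 140 141 141 137 138 138 136 137 138 139 139 137 137 138 138 138
197 : 34 120 144 144 106 74 41 6 7 60 104 131 139 136 136 136 134 137 135 135 139 141 137 136 137 136 136 136 136 136 138 140 140 138 139 140
198 : 13 5 34 25 10 13 26 44 66 86 90 80 124 140 138 137 139 139 137 138 139 139 137 139 138 137 135 135 137 138 136 138 140 139 141 139
199 : 13 11 13 23 44 83 98 97 70 46 26 57 123 139 137 137 139 140 138 137 138 137 135 136 140 138 137 135 140 142 141 139 139 138 139 139
200 : 14 18 19 52 88 71 48 22 1 28 123 144 139 134 136 136 138 137 1
[... 2270 characters left out ...]
136 137
217 : 21 19 17 17 11 63 127 145 82 96 136 142 141 141 140 140 140 140 139 139 139 139 139 138 137 138 137 135 139 140 140 140 141 141 140 139
218 : 19 20 16 18 11 68 129 144 86 45 47 44 45 44 62 67 68 67 68 66 67 67 67 67 68 110 135 138 139 138 139 139 141 143 141 139
219 : 19 18 17 15 13 90 133 144 113 100 86 81 79 80 81 80 81 79 81 81 82 83 83 81 96 133 139 139 139 139 141 139 136 139 138 138
220 : 16 15 15 18 17 35 95 133 142 142 143 142 141 141 142 143 142 143 143 138 139 141 145 143 141 135 138 137 139 140 141 139 136 139 139 138
221 : 10 14 9 18 19 15 9 35 93 132 142 141 140 140 140 142 137 136 137 88 74 75 131 140 139 135 135 134 137 137 138 139 137 139 136 134
[[323.7 207.6]]
```

>>> {"fn": "play_rows", "kwargs": {"deltas": [0,1,8,0,0,0,1,0,1,16,0,0,0,1,0,1,16,0,0,0,0.6,0,1,16,0,0,0,0.4,0,1,16,0,0,0,0.3]}}

```text
clock: 27.98
eef_pos: [557.4, -275.0, 53.6]
tool_rot: [-3.14, 1.098, 1.94]
force: [0.0, -0.0, 0.2]
width: 32.0
gripper_force: 0.0
```

```bash
python3 - <<'E'
from n import *
s=read_state();print(s["eef_pos"],s["width"],s["force"])
t=get_image("top")
for r in range(196,220):print(r,":",*t[r,300:336].mean(1).astype(int))
E
```

```text
[ 557.4 -275.    53.6] 32.00771358687881 [ 0.  -0.   0.2]
196 : 143 140 139 142 142 140 139 140 138 135 134 135 137 136 136 136 135 136 136 136 140 141 139 137 138 138 137 137 137 138 138 137 136 137 138 137
197 : 65 98 108 134 146 145 144 141 141 138 135 135 135 136 137 136 135 136 134 134 138 140 137 137 136 136 136 136 136 136 138 138 139 138 139 140
198 : 13 13 10 7 6 32 41 90 132 142 139 136 137 138 137 138 138 139 137 138 139 139 136 138 138 136 136 136 137 138 136 138 139 140 141 138
199 : 15 18 14 17 18 14 12 5 61 127 140 139 138 138 138 139 141 141 138 137 137 136 135 136 139 138 137 136 139 142 140 138 138 137 139 140
200 : 14 16 17 18 20 20 16 13 64 127 139 138 138 139 139 140 141 139 138 138 140 112 107 110 89 84 112 110 106 138 142 138 139 136 138 140
201 : 5 8 8 2 9 10 11 10 37 122 141 140 141 119 82 31 5 54 81 92 99 99 116 123 124 115 110 113 104 94 110 72 134 135 138 138
202 : 11 14 20 14 13 12 15 20 11 36 70 78 39 9 13 15 44 84 60 72 88 111 111 106 102 139 109 111 115 43 39 67 99 136 138 139
203 : 55 45 30 28 18 11 9 15 16 16 12 12 19 49 54 48 42 55 77 102 108 110 10
[... 1420 characters left out ...]
51 66 90 94 63 51 14 135 144 142 139 137 137 136 139 138 138 136 137 141
215 : 19 18 18 17 19 16 14 12 18 38 42 38 41 42 20 9 34 53 53 24 11 11 17 107 138 141 140 138 137 136 140 139 138 135 136 140
216 : 18 15 15 18 18 14 13 16 17 12 14 17 18 15 18 15 12 15 11 16 23 60 80 139 144 142 137 134 135 138 138 136 138 139 135 137
217 : 13 14 14 18 17 14 16 18 16 16 13 18 18 18 17 15 16 17 24 39 70 138 145 140 137 138 136 135 139 139 139 138 140 141 140 139
218 : 15 15 14 16 16 15 15 16 14 12 7 13 11 11 15 18 14 34 71 76 73 70 68 66 68 110 136 138 138 139 138 138 141 141 140 140
219 : 18 19 12 13 12 13 14 8 6 8 12 14 13 10 18 18 22 74 83 84 82 83 82 81 95 132 139 139 138 140 140 139 137 138 138 138
```

>>> {"fn": "play_rows", "kwargs": {"deltas": [0,0,6,0,0,0,0.3,0,0,6,0,0,0,0.2,0,0,6,0,0,0,0.12,0,0,6,0,0,0,0.05,0,0,6,0,0,0,0.05]}}

```text
clock: 28.65
eef_pos: [559.2, -280.2, 50.9]
tool_rot: [-3.14, 1.098, 1.94]
force: [-0.6, -0.4, 0.5]
width: 14.0
gripper_force: 58.3
```

```bash
python3 - <<'E'
from n import *
s=read_state();print(s["eef_pos"],s["width"],s["gripper_force"],s["force"])
G=tf(-1.2,1.1);delta(s["eef_pos"]+[0,0,100],G)
E
```

```text
[ 559.2 -280.2   50.9] 13.960804754075244 58.31452667713165 [-0.6 -0.4  0.5]
clock 28.65 w 13.960804754075244 delta [-89.   -0.1 -45.5] [-0.003, -0.002, -0.001] f [-0.6 -0.4  0.5] q [-0.31, 1.1, 0.23, 2.21, 1.88, 0.94, -1.81]
```

>>> {"fn": "play_rows", "kwargs": {"deltas": [-12,0,-6,0,0,0,0.05,-36,0,-18,0,0,0,0.05,-60,0,-31,0,0,0,0.05,-83,0,-42,0,0,0,0.05,-83,0,-42,0,0,0,0.05]}}

```text
clock: 29.28
eef_pos: [559.8, -280.6, 146.1]
tool_rot: [3.135, 1.099, 1.932]
force: [0.3, -0.1, -1.7]
width: 14.4
gripper_force: 58.4
```

```bash
python3 - <<'E'
from n import *
s=read_state();print(s["eef_pos"],s["width"],s["gripper_force"],s["force"])
y=-1.47;H=tf(y,1.1);h=np.array([np.cos(y),np.sin(y),0]);Z=[0,0,50.9+93]
nxt([(ST-90*XS+45.3*h+Z,H),(ST+45.3*h+Z,H)])
print(*[c.round(1) for c in (ST-90*XS+45.3*h+Z,ST+45.3*h+Z)])
E
```

```text
[ 559.8 -280.6  146.1] 14.409348218054978 58.38065207004547 [ 0.3 -0.1 -1.7]
now [-0.3  0.9  0.3  2.2  1.8  0.9 -1.6]
   sim [-0.7  0.9  0.2  1.8  0.8  1.2 -1.1] 0.0 0.0
   sim [-0.6  1.   0.2  1.6  0.9  1.2 -1. ] 0.0 0.0
clock 29.275 w 14.409348218054978 delta [ 114.8   71.3 -219.7] [0.239, -0.001, 0.118] f [ 0.3 -0.1 -1.7] q [-0.34, 0.89, 0.28, 2.25, 1.8, 0.88, -1.61]
[537.2 -23.7 143.9] [625.6 -41.1 143.9]
```

>>> {"fn": "play_rows", "kwargs": {"deltas": [10,6,-19,0.02,0,0.01,0.05,25,15,-48,0.05,0,0.025,0.05,42,26,-80,0.09,0,0.043,0.05,59,36.5,-112,0.12,0,0.06,0.05,76,47,-145,0.158,0,0.078,0.05,92,57,-176,0.19,0,0.095,0.05,105,65,-200,0.217,0,0.107,0.05,112,70,-214,0.233,0,0.115,0.05,115,71,-220,0.239,0,0.118,0.05,115,71,-220,0.239,0,0.118,0.05]}}

```text
clock: 30.52
eef_pos: [536.0, -23.6, 141.1]
tool_rot: [-3.13, 1.099, 1.683]
force: [-0.2, -1.2, -2.1]
width: 13.9
gripper_force: 58.5
```

```bash
python3 - <<'E'
from n import *
s=read_state();p=s["eef_pos"];print(p,s["width"],s["tool_rot"])
y=-1.47;H=tf(y,1.1);h=np.array([np.cos(y),np.sin(y),0]);Z=[0,0,50.9+93]
nxt([(ST+45.3*h+Z,H)]);watch(3)
a=p-45.3*h;a[2]=0;f=8+p[2]-50.9
print("axis",a,"foot z",f)
for k in(0,158,185,212):print(k,proj("top",[a+[0,0,f+k]]),proj("side",[a+[0,0,f+k]]))
t=get_image("top");si=get_image("side")
u=proj("top",[a+[0,0,f+185]])[0].astype(int)
for r in range(u[1]-9,u[1]+14):print(r,":",*t[r,u[0]-14:u[0]+16].mean(1).astype(int))
u=proj("side",[a+[0,0,f+185]])[0].astype(int);print("side",u)
for r in range(u[1]-16,u[1]+20):print(r,":",*si[r,u[0]-14:u[0]+16].mean(1).astype(int))
E
```

```text
[536.  -23.6 141.1] 13.880774862168774 [-3.1  1.1  1.7]
now [-0.7  0.9  0.1  1.8  0.9  1.2 -1.2]
   sim [-0.6  1.   0.1  1.6  0.9  1.3 -1. ] 0.0 0.0
clock 30.525 w 13.880774862168774 delta [-14.9  87.3  22.1] [-0.001, -0.001, 0.005] f [-0.2 -1.2 -2.1] q [-0.69, 0.94, 0.13, 1.83, 0.88, 1.23, -1.16]
None
None
None
axis [531.5  21.4   0. ] foot z 98.22580246999857
0 [[245.8 211.9]] [[254.1 237.6]]
158 [[245.  204.1]] [[255.4 193.5]]
185 [[244.8 202.6]] [[255.7 185.3]]
212 [[244.7 201.1]] [[255.9 176.9]]
193 : 19 14 37 78 93 90 89 89 90 88 88 88 88 84 74 98 117 115 112 111 115 116 115 116 118 102 93 66 64 85
194 : 21 20 15 25 60 86 93 91 90 89 89 89 89 62 91 119 115 115 115 111 111 114 115 115 118 120 87 34 66 85
195 : 17 19 18 16 17 26 59 83 90 90 88 89 89 74 54 90 111 114 116 114 113 112 116 117 123 100 47 67 88 86
196 : 11 17 19 21 18 21 13 38 76 91 88 86 86 88 64 27 78 114 114 110 111 106 108 113 85 34 57 82 87 86
197 : 6 10 12 14 19 21 17 15 26 72 91 88 87 87 81 55 33 29 51 78 88 88 60 28 29 47 77 88 86 87
198 : 14 15 15 8 9 18 21 18 14 40 75 89 88 86 86 81 63 44 36 35 34 33 34 34 4
[... 4986 characters left out ...]
 78 131 178 203 210 213 212 196 153 122 146 186 208 211 213 212 210 212 212 213 214 213 209 210
200 : 69 68 64 63 62 71 106 156 194 207 212 208 210 195 154 123 149 191 208 212 211 211 210 209 211 211 212 212 209 211
201 : 67 63 67 61 68 90 141 181 203 210 208 208 209 195 152 123 153 192 209 212 212 208 208 209 212 212 213 215 210 213
202 : 67 65 62 62 79 126 173 200 209 209 210 209 209 196 153 123 151 191 207 209 212 210 210 209 209 212 212 214 214 213
203 : 66 63 59 67 103 156 194 208 209 210 211 209 208 194 153 124 149 192 208 210 211 210 209 210 211 212 215 213 214 212
204 : 66 61 61 80 129 178 205 210 210 211 211 211 210 192 150 120 148 192 207 211 211 210 209 209 212 212 213 213 212 213
```

>>> {"fn": "play_rows", "kwargs": {"deltas": [-4,10,1,0,0,0,0.05,-6,25,4,0,0,0,0.05,-8,40,8,0,0,0,0.05,-9.5,53,11,0,0,0,0.05,-11,65,14,0,0,0,0.05,-12.5,76,17,0,0,0,0.05,-13.5,83,19,0,0,0,0.05,-14,87.5,20,0,0,0,0.05,-14,87.5,20,0,0,0,0.05,-14,87.5,20,0,0,0,0.05]}}

```text
clock: 32.02
eef_pos: [625.6, -38.4, 144.5]
tool_rot: [-3.131, 1.099, 1.682]
force: [0.2, 0.2, -0.2]
width: 14.1
gripper_force: 58.5
```

```bash
python3 - <<'E'
from n import *
s=read_state();p=s["eef_pos"];print(p,s["width"],s["force"])
y=-1.47;H=tf(y,1.1);h=np.array([np.cos(y),np.sin(y),0]);Z=[0,0,50.9+93]
a=p-45.3*h;a[2]=0;a[1]-=2;f=8+p[2]-50.9
print("axis rel stand",(a-ST)@XS,(a-ST)@YV,"ring_top z",f+207)
delta(ST+[0,2,0]+45.3*h+Z,H)
for k in(62,158,185,207,212):print(k,proj("top",[a+[0,0,f+k]]),proj("side",[a+[0,0,f+k]]))
for z in (277,300):print("seat/tip",proj("side",[ST+[0,0,z],ST-19*XS+[0,0,z]]).ravel(),proj("top",[ST+[0,0,z],ST-19*XS+[0,0,z]]).ravel())
si=get_image("side");t=get_image("top")
for r in range(158,204):print(r,":",*si[r,212:250].mean(1).astype(int))
E
```

```text
[625.6 -38.4 144.5] 14.099675750674022 [ 0.2  0.2 -0.2]
axis rel stand -0.11542243333145881 0.7105479583257678 ring_top z 308.60219550625936
clock 32.025 w 14.099675750674022 delta [ 0.2 -0.1  0.9] [-0.001, -0.001, 0.005] f [ 0.2  0.2 -0.2] q [-0.6, 0.99, 0.15, 1.62, 0.91, 1.28, -1.0]
62 [[250.2 183.1]] [[230.7 206.2]]
158 [[250.  176.5]] [[230.5 179. ]]
185 [[250.  174.4]] [[230.4 170.9]]
207 [[249.9 172.7]] [[230.4 164.1]]
212 [[249.9 172.3]] [[230.4 162.6]]
seat/tip [230.6 173.6 235.7 176.4] [250.2 175.2 249.1 180.9]
seat/tip [230.5 166.7 235.7 169.4] [250.2 173.4 249.  179.2]
158 : 63 65 67 69 71 70 70 71 72 72 71 74 72 73 73 74 72 72 72 73 71 74 75 73 74 72 74 76 75 73 75 74 74 75 74 76 74 76
159 : 60 63 69 67 69 70 70 71 69 72 71 74 73 73 72 71 73 76 73 71 73 74 72 73 73 72 76 72 75 76 74 73 71 73 74 75 73 75
160 : 51 61 63 71 70 68 70 70 73 72 71 73 73 72 70 74 71 73 71 72 75 74 72 75 73 73 77 71 74 74 72 75 71 73 71 73 71 73
161 : 45 54 64 66 68 68 69 68 71 69 72 70 76 72 71 73 74 73 73 72 72 71 73 74 73 75 75 74 74 72 74 72 74 72 72 73 71 72
162 : 42 47 57 66 71 70 68 71 71 
[... 5047 characters left out ...]
 182 201 209 209 209 208 209 208 210 209 190 149 120 145 188 209 209 206 202 193 191 190 189 188 186 186 186 190 200 207 213
200 : 62 59 58 57 53 67 102 135 168 188 197 196 199 202 199 197 189 169 132 110 136 178 205 211 210 212 211 210 210 209 208 205 208 207 205 207 209 212
201 : 62 57 56 48 42 40 56 81 107 135 145 147 162 174 167 155 139 114 94 88 106 150 186 203 209 208 209 213 211 211 208 210 210 210 209 209 208 210
202 : 59 57 52 44 35 34 29 41 59 79 82 87 105 121 117 99 80 61 58 66 74 114 163 179 185 194 202 205 209 211 211 211 212 210 211 209 210 210
203 : 56 51 47 36 36 32 33 28 34 39 40 42 55 67 68 54 40 30 36 44 47 82 121 138 142 154 178 200 208 211 212 211 211 210 210 211 210 212
```

>>> {"fn": "play_rows", "kwargs": {"deltas": [5,0,2.5,0,0,0,0.05,11,0,5.5,0,0,0,0.05,17,0,8.7,0,0,0,0.05,22,0,11.2,0,0,0,0.05,25,0,12.7,0,0,0,0.05,25,0,12.7,0,0,0,0.05,25,0,12.7,0,0,0,0.05]}}

```text
clock: 33.0
eef_pos: [625.9, -38.6, 116.7]
tool_rot: [-3.133, 1.099, 1.68]
force: [0.0, 1.4, -2.0]
width: 14.1
gripper_force: 58.5
```

>>> {"fn": "play_rows", "kwargs": {"deltas": [0.9,0,0.45,0,0,0,0.05,1.8,0,0.9,0,0,0,0.05,1.8,0,0.9,0,0,0,0.05]}}

```text
clock: 33.38
eef_pos: [625.7, -38.5, 114.5]
tool_rot: [-3.132, 1.099, 1.681]
force: [-0.3, -0.4, -0.9]
width: 14.3
gripper_force: 58.5
```

>>> {"fn": "play_rows", "kwargs": {"deltas": [0.9,0,0.45,0,0,0,0.05,1.8,0,0.9,0,0,0,0.05,1.8,0,0.9,0,0,0,0.05]}}

```text
clock: 33.75
eef_pos: [625.8, -38.8, 112.9]
tool_rot: [-3.133, 1.1, 1.68]
force: [-1.2, 0.3, 1.0]
width: 14.0
gripper_force: 58.5
```

>>> {"fn": "play_rows", "kwargs": {"deltas": [0.9,0,0.45,0,0,0,0.05,1.8,0,0.9,0,0,0,0.05,1.8,0,0.9,0,0,0,0.05]}}

```text
clock: 34.12
eef_pos: [626.2, -39.6, 112.6]
tool_rot: [-3.135, 1.103, 1.677]
force: [-0.7, 0.1, 6.0]
width: 13.6
gripper_force: 58.9
```

>>> {"fn": "play_rows", "kwargs": {"deltas": [-0.6,0,-0.3,0,0,0,0.05,-1.1,0,-0.55,0,0,0,0.05,-1.1,0,-0.55,0,0,0,0.15,-1.1,0,-0.55,0,0,0,0.22,-1.1,0,-0.55,0,0,0,0.32,-1.1,0,-0.55,0,0,0,0.45,-1.1,0,-0.55,0,0,0,0.65,-1.1,0,-0.55,0,0,0,0.85,-1.1,0,-0.55,0,0,0,1,-1.1,0,-0.55,0,0,0,1]}}

```text
clock: 35.38
eef_pos: [625.7, -38.5, 111.7]
tool_rot: [-3.132, 1.099, 1.681]
force: [0.1, -0.1, 0.1]
width: 85.2
gripper_force: 0.0
```

```bash
cat >> n.py <<'E'
def rod(n,r0=186,r1=200,c0=222,c1=242):
    for i in range(n):
        g=get_image("side")[r0:r1,c0:c1].mean(2).astype(np.uint8)
        b=cv2.morphologyEx(g,cv2.MORPH_BLACKHAT,np.ones((1,9))).astype(float);b[b<25]=0
        x=np.arange(c0,c1);cen=(b*x).sum(1)/np.maximum(b.sum(1),1)
        print(round(float(read_state()["clock"]),2),cen[[0,4,8,12]].round(1))
E
python3 - <<'E'
from n import *
print(read_state()["width"],read_state()["force"]);rod(10)
s=read_state();H=tf(-1.47,1.1);nxt([(s["eef_pos"]-150*H.as_matrix()[:,2],H)])
E
```

```text
85.2350186314555 [ 0.1 -0.1  0.1]
35.42 [240.1 240.1 225.1 226.6]
35.48 [240.1 240.1 225.1 226.6]
35.52 [240.1 240.  225.1 226.6]
35.58 [240.1 240.1 225.  226.4]
35.62 [240.1 240.1 224.9 226.2]
35.67 [240.1 240.5 225.1 226.5]
35.73 [240.1 240.1 224.9 226.3]
35.77 [240.1 240.1 225.1 226.4]
35.83 [240.1 240.1 225.2 225.9]
35.88 [240.1 240.1 225.2 226.4]
now [-0.6  1.   0.1  1.6  0.9  1.2 -1. ]
   sim [-0.7  1.   0.1  1.4  0.8  1.5 -0.9] 0.0 0.0
clock 35.875 w 85.37570904910102 delta [   0.2   -0.2 -150. ] [-0.001, -0.001, 0.004] f [0.4 0.5 0.3] q [-0.59, 1.04, 0.15, 1.61, 0.91, 1.25, -1.04]
```

>>> {"fn": "play_rows", "kwargs": {"deltas": [0,0,-20,0,0,0,1,0,0,-45,0,0,0,1,0,0,-80,0,0,0,1,0,0,-120,0,0,0,1,0,0,-160,0,0,0,1,0,0,-200,0,0,0,1]}}

```text
clock: 36.62
eef_pos: [607.4, 141.6, 203.7]
tool_rot: [-3.132, 1.097, 1.682]
force: [-0.0, -0.7, 0.5]
width: 85.4
gripper_force: 0.0
```

```bash
python3 - <<'E'
from n import *
s=read_state();print(s["eef_pos"])
nxt([([420,200,300],tf(-1.2,.6))])
t=get_image("top")
for k in(0,62,158,185,212):print(k,proj("top",[ST+[0,0,70+k]]),proj("side",[ST+[0,0,70+k]]))
for r in range(166,202):print(r,":",*t[r,238:266].mean(1).astype(int))
E
```

```text
[607.4 141.6 203.7]
now [-0.8  1.   0.1  1.3  0.8  1.6 -0.9]
   sim [-0.8  0.4 -0.1  1.8  0.6  1.3 -0.8] 0.0 0.0
clock 36.625 w 85.3701466491458 delta [ -49.8 -180.9 -112.4] [-0.206, 0.494, -0.176] f [-0.  -0.7  0.5] q [-0.78, 1.0, 0.09, 1.33, 0.75, 1.6, -0.9]
0 [[250.5 188.8]] [[231.  230.6]]
62 [[250.5 185.1]] [[230.9 214.6]]
158 [[250.3 178.7]] [[230.7 188. ]]
185 [[250.2 176.8]] [[230.7 180.2]]
212 [[250.2 174.8]] [[230.6 172.1]]
166 : 112 81 90 90 89 88 88 86 88 88 90 89 71 41 69 88 85 84 87 89 66 35 35 71 88 86 87 84
167 : 124 94 87 87 87 87 88 87 87 87 88 89 71 41 69 88 85 84 86 87 65 34 34 68 88 86 86 86
168 : 95 86 88 88 87 87 86 87 87 87 87 89 71 40 57 80 86 86 86 87 65 34 71 87 86 85 85 84
169 : 107 92 88 88 87 87 88 88 88 87 88 89 73 55 60 77 88 86 86 86 65 34 70 87 85 84 84 83
170 : 69 88 88 88 87 88 89 88 86 86 87 88 89 78 82 86 86 86 87 62 33 35 67 86 85 85 85 84
171 : 79 87 87 88 86 87 88 88 87 87 86 85 84 78 81 86 85 85 87 64 34 32 66 86 86 85 85 86
172 : 95 87 88 87 88 87 87 87 86 87 86 75 92 94 83 86 84 85 87 65 34 34 69 87 85 84 85 85
173 : 87 87 87 88 88 76 68 78
[... 1953 characters left out ...]
111 116 117 117 118 121 86 35 66 87 87 86 88 86 87 86
195 : 89 89 88 88 89 74 54 90 113 115 116 115 113 113 116 118 123 100 48 67 90 87 86 86 87 86 88 87
196 : 89 89 88 87 87 89 64 27 79 115 115 110 112 107 108 115 87 34 57 83 86 86 87 87 87 88 89 88
197 : 89 89 87 88 87 88 81 56 35 29 52 80 88 88 60 27 31 48 75 88 87 88 88 87 88 88 89 88
198 : 90 88 89 88 87 87 87 81 63 44 34 36 35 34 36 34 51 78 88 85 86 88 87 88 88 88 88 88
199 : 89 88 90 87 88 86 86 89 89 83 64 50 50 57 61 77 88 87 87 87 86 88 86 88 88 89 87 87
200 : 88 88 90 90 88 87 86 87 89 88 91 91 89 89 90 89 88 88 87 85 86 87 88 87 88 88 88 92
201 : 89 89 88 88 88 86 88 87 88 87 87 87 87 87 88 86 87 87 87 87 88 89 90 88 86 87 88 90
```

>>> {"fn": "play_rows", "kwargs": {"deltas": [-10,-50,-40,-0.05,0.12,-0.04,1,-25,-90,-60,-0.1,0.25,-0.09,1,-40,-140,-90,-0.16,0.4,-0.14,1,-50,-180,-112,-0.2,0.49,-0.176,1,-50,-180,-112,-0.2,0.49,-0.176,1,-50,-180,-112,-0.2,0.49,-0.176,1]}}

```text
clock: 37.42
eef_pos: [422.0, 197.6, 299.2]
tool_rot: [-3.137, 0.605, 1.939]
force: [0.9, 0.0, -0.4]
width: 85.4
gripper_force: 0.0
```

```bash
cat > w.py <<'E'
from n import *
prev=None;F=[]
for i in range(14):
    t=get_image("top").mean(2);F.append(t)
    # black sleeve centroid
    m=t[176:194,244:258]<25;ys,xs=np.nonzero(m);print(round(float(read_state()["clock"]),2),m.sum(),(xs.mean()+244).round(2),(ys.mean()+176).round(2))
d=np.max([np.abs(f-F[0])[150:215,225:280].max() for f in F]);print("max diff",d)
si=get_image("side").mean(2)
for r in range(160,236,4):print(r,":",*si[r,216:246].astype(int))
E
python3 w.py
```

```text
37.48 14 250.43 185.14
37.52 13 250.23 185.31
37.58 14 250.43 185.14
37.62 11 250.55 185.55
37.67 16 250.69 185.25
37.73 14 249.86 185.14
37.77 12 249.83 185.08
37.83 13 249.92 185.0
37.88 13 249.69 185.31
37.92 11 250.27 185.27
37.98 13 249.77 185.31
38.02 12 250.08 185.25
38.08 11 249.91 185.36
38.12 13 249.69 185.31
max diff 72.0
160 : 112 105 90 73 66 82 104 119 125 129 128 130 130 133 135 138 139 139 142 144 146 148 148 150 148 150 148 149 149 147
164 : 65 70 88 105 112 113 115 117 119 123 123 125 126 128 131 131 132 132 136 137 140 142 142 146 149 148 149 151 152 151
168 : 89 97 100 101 107 108 109 110 112 116 118 119 118 122 124 125 127 127 128 130 135 136 138 139 139 142 143 145 146 149
172 : 82 86 92 92 95 99 100 104 105 108 109 112 114 117 119 120 122 121 127 125 129 130 133 132 134 134 136 140 142 140
176 : 71 75 77 82 85 87 89 93 98 101 104 104 108 109 109 114 115 117 120 121 122 124 126 129 129 130 132 133 134 135
180 : 57 60 65 69 70 77 78 83 86 90 92 96 99 103 104 106 109 109 114 112 117 116 119 122 125 125 121 118 110 110
184 : 100 70 59 57 59 60 67 69 74 78 82 87 91 
[... 622 characters left out ...]
82 148 99 56 51 53 73 113 146 135 97 65 48 47 50 54 57 56 56 51 55 52 55 52 46 35
212 : 191 189 189 185 165 122 83 82 81 79 89 98 98 98 92 83 66 56 51 49 51 50 53 53 52 51 50 51 47 42
216 : 189 190 189 169 125 66 41 38 36 32 37 48 50 55 61 63 57 48 47 57 58 56 53 51 53 53 48 36 31 23
220 : 115 123 132 128 91 41 10 15 15 24 33 40 38 36 38 34 35 28 26 20 19 33 41 51 55 59 61 61 59 58
224 : 110 109 109 102 85 61 42 33 39 72 98 96 70 41 26 22 22 18 12 14 16 11 7 10 16 15 17 22 24 28
228 : 111 109 109 109 111 107 106 107 109 108 102 92 81 77 75 70 60 51 46 41 31 66 109 136 135 113 83 51 23 17
232 : 63 68 72 75 73 84 96 100 91 82 76 72 70 78 84 83 78 76 80 83 88 111 144 164 179 189 193 192 193 183
```

```bash
python3 - <<'E'
from n import *
nxt([([380,-200,380],tf(-.9,.2))])
E
```

```text
now [-0.8  0.4 -0.1  1.8  0.6  1.3 -0.8]
   sim [0.1 0.  0.3 1.9 0.1 1.  0.9] 0.0 0.0
clock 38.175 w 85.5628432773846 delta [-338.5 -181.1  136.5] [-0.125, 0.401, -0.281] f [ 0.6 -0.1  0.1] q [-0.81, 0.42, -0.14, 1.81, 0.57, 1.33, -0.84]
```

>>> {"fn": "play_rows", "kwargs": {"deltas": [-40,-20,10,0,0.05,-0.03,1,-338,-181,136,-0.125,0.4,-0.28,1,-338,-181,136,-0.125,0.4,-0.28,1,-338,-181,136,-0.125,0.4,-0.28,1,-338,-181,136,-0.125,0.4,-0.28,1,-338,-181,136,-0.125,0.4,-0.28,1,-338,-181,136,-0.125,0.4,-0.28,1,-338,-181,136,-0.125,0.4,-0.28,1,-338,-181,136,-0.125,0.4,-0.28,1]}}

```text
clock: 39.3
eef_pos: [378.7, -203.4, 381.2]
tool_rot: [3.141, 0.203, 2.232]
force: [0.7, 0.2, 0.5]
width: 85.4
gripper_force: 0.0
```

```bash
cat > w2.py <<'E'
from n import *
F=[]
for i in range(16):
    si=get_image("side").mean(2);F.append(si)
    m=si[195:232,215:246];b=cv2.morphologyEx(m.astype(np.uint8),cv2.MORPH_BLACKHAT,np.ones((1,15))).astype(float);b[b<40]=0
    x=np.arange(215,246);c=(b*x).sum(1)/np.maximum(b.sum(1),1)
    print(round(float(read_state()["clock"]),2),c[[0,6,12,18,24]].round(1))
si=F[-1]
for r in range(166,250,4):print(r,":",*si[r,214:248].astype(int))
E
python3 w2.py
```

```text
39.35 [231.  231.  231.  230.7 228.1]
39.4 [  0.  231.1 231.1 231.1 228. ]
39.45 [  0.  231.1 231.  231.3 228.2]
39.5 [231.  231.  231.1 231.3 228.3]
39.55 [  0.  231.  231.1 231.3 228.2]
39.6 [  0.  231.  231.  231.3 228.2]
39.65 [  0.  231.1 231.1 231.3 227.8]
39.7 [231. 231. 231. 231. 228.]
39.75 [231.  230.9 230.9 230.7 227.8]
39.8 [231.  230.9 230.9 230.6 227.8]
39.85 [231.  230.5 230.5 230.5 227.7]
39.9 [230.5 230.1 230.5 230.5 227.7]
39.95 [230.5 230.5 230.5 230.5 227.6]
40.0 [230.5 230.5 230.5 230.4 227.5]
40.05 [230.5 230.5 230.5 230.4 227.5]
40.1 [230.5 230.5 230.5 230.4 227.4]
166 : 192 192 192 191 192 190 189 190 191 189 171 131 122 164 186 191 191 189 188 186 187 187 187 182 167 141 129 128 132 132 131 134 152 173
170 : 187 188 189 189 190 188 187 189 189 191 180 148 127 145 174 187 190 187 184 178 166 164 174 177 163 142 129 128 132 135 131 134 151 173
174 : 191 187 186 187 184 186 185 183 186 184 186 183 169 149 140 139 132 120 103 88 86 102 119 136 141 131 125 128 134 131 129 136 152 174
178 : 185 184 186 185 181 184 181 183 186 183 172 154 139 146 167 180 182 179 181
[... 1654 characters left out ...]
 107 102 90 78 80 80 82 86 125 169 190 193 190 191 190 190 191 192 189 193 190 192 192
230 : 77 90 101 103 107 107 107 104 107 107 107 106 98 83 75 78 82 81 79 90 121 147 171 182 186 192 193 194 192 195 194 195 193 191
234 : 102 95 82 65 50 50 50 68 86 90 75 65 63 65 68 73 80 77 81 77 77 73 72 70 86 108 130 147 162 176 189 192 191 190
238 : 109 107 105 106 102 102 97 89 85 86 82 72 73 72 69 72 78 77 82 79 77 73 73 71 79 89 91 99 106 108 111 114 120 136
242 : 107 108 109 109 107 105 97 81 64 59 65 74 85 89 89 91 99 108 112 108 97 87 84 77 72 69 79 97 106 108 108 108 108 109
246 : 110 108 108 109 107 107 103 95 76 61 64 67 68 71 77 79 76 82 77 80 79 75 74 73 70 69 77 96 104 107 104 108 107 107
```

>>> {"fn": "play_rows", "kwargs": {"deltas": [0,0,0,0,0,0,1,0,0,0,0,0,0,1,0,0,0,0,0,0,1,0,0,0,0,0,0,1,0,0,0,0,0,0,1,0,0,0,0,0,0,1,0,0,0,0,0,0,1,0,0,0,0,0,0,1,0,0,0,0,0,0,1,0,0,0,0,0,0,1]}}

```text
clock: 41.35
eef_pos: [379.8, -199.3, 380.1]
tool_rot: [3.141, 0.201, 2.241]
force: [-0.3, -0.2, -0.2]
width: 85.6
gripper_force: 0.0
```

>>> {"fn": "play_rows", "kwargs": {"deltas": [0,0,0,0,0,0,1,0,0,0,0,0,0,1,0,0,0,0,0,0,1,0,0,0,0,0,0,1,0,0,0,0,0,0,1,0,0,0,0,0,0,1,0,0,0,0,0,0,1,0,0,0,0,0,0,1,0,0,0,0,0,0,1,0,0,0,0,0,0,1]}}

```text
clock: 42.6
eef_pos: [379.9, -199.3, 380.1]
tool_rot: [3.141, 0.201, 2.241]
force: [-0.3, -0.8, -0.1]
width: 85.4
gripper_force: 0.0
```

>>> {"fn": "play_rows", "kwargs": {"deltas": [0,0,0,0,0,0,1,0,0,0,0,0,0,1,0,0,0,0,0,0,1,0,0,0,0,0,0,1,0,0,0,0,0,0,1,0,0,0,0,0,0,1,0,0,0,0,0,0,1,0,0,0,0,0,0,1,0,0,0,0,0,0,1,0,0,0,0,0,0,1]}}

```text
clock: 43.85
eef_pos: [379.9, -199.2, 380.1]
tool_rot: [3.141, 0.201, 2.241]
force: [1.3, -1.1, 0.2]
width: 85.4
gripper_force: 0.0
```

```bash
sed -i 's/range(16)/range(20)/' w2.py; python3 w2.py | head -20
```

```text
43.9 [230.5 230.5 230.5 230.5 227.7]
43.95 [230.5 230.5 230.5 230.5 227.5]
44.0 [230.5 230.5 230.5 230.4 227.5]
44.05 [230.5 230.5 230.5 230.4 227.5]
44.1 [230.5 230.5 230.5 230.4 227.4]
44.15 [230.5 230.5 230.5 230.5 227.4]
44.2 [230.5 230.1 230.5 230.5 227.6]
44.25 [231.  230.5 230.5 230.6 227.6]
44.3 [231.  230.9 231.  230.6 227.9]
44.35 [231.  230.9 231.  230.7 228. ]
44.4 [231.  231.  231.  231.  228.1]
44.45 [  0.  231.  231.1 231.3 228.3]
44.5 [  0.  231.  231.1 231.3 228.2]
44.55 [  0.  231.  231.  231.3 228.2]
44.6 [  0.  231.1 231.  231.3 228.2]
44.65 [  0.  231.1 231.1 231.3 228.2]
44.7 [  0.  231.  231.1 231.  228. ]
44.75 [231.  231.  231.  230.7 228.2]
44.8 [231.  230.9 231.  230.7 227.8]
44.85 [231.  230.9 230.5 230.6 227.7]
```

```bash
python3 -c "
from cell import *
print(finish_job())"
```

```text
the job is handed in; nothing more can be done
None
```

The job is handed in at about 45 s on the clock: the hook was steadied and released, the cup stands within about 2 mm of centre under it, and the sampler hangs by its ring over the cup, still swaying about 1 mm at its foot; the result of the judging was not shown to me.

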